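Hang the alignment target on the hook inside the dust cabinet

TASK

Take the alignment target by its black grip out of the slotted rest block, lower it through the narrow port in the roof of the clear dust cabinet, and hang it by its eye on the upturned hook inside, so that it hangs free and plumb behind the hook's nose. Nothing may touch the cabinet, and press on the hook only gently (well under 15 N): nobody has noted at what height it is clamped, so feel for it. Leave the loose things on the bench where they are.

Things in the scene. Friction and masses are not known exactly. Their poses are not given: they have to be found in the camera images.
- target: alignment target: flat upright plate 5 mm thick, 193 mm tall with its grip, 0.2 kg. Origin: middle of its lower edge; z up, x normal to the plate (white cross-hair disc on the -x face), y across. Width 60 mm from 0 to 44 mm up, shoulders 40 mm wide to 90, stem 12 mm wide to 151, then the grip. The +x face is flat from 0 to 151. It starts upright in the rest's slot, lower edge at z = 0.010
- eye (a point): middle of the upper edge of the target's eye, where the hook bears: 74 mm above the lower edge, mid-thickness. The eye is a window right through the shoulders, 16 mm wide, from 52 to 74 mm above the lower edge; its upper edge is a shallow inverted V that centres on the hook
- grip (a point): centre of the target's black grip, 172 mm above the lower edge; the grip is 12 mm thick (along the target's x), 24 mm wide (y) and 42 mm tall
- rest: rest block, fixed: black plastic 44 x 84 x 40 mm, origin at the centre of its underside; the slot runs along its y, 7 mm wide, 64 mm long, 30 mm deep and open at the top, so that the target is drawn straight up
- cabinet: dust cabinet, fixed: aluminium frame with clear panes, 150 x 150 mm, grey roof 145 mm above the bench (147 with the rubber edging of the port). Origin: centre of its underside; -x is its front, with a small round black bushing
- port (a point): centre of the port in the cabinet's roof, at roof height, 13 mm before the cabinet's centre; the opening is 56 mm along the cabinet's x and 82 mm along its y
- hook_stand: round foot (38 mm) of the hook's stand inside the cabinet, fixed; origin on the bench under the post. A post holder 25 mm wide, 40 mm tall, a 12.7 mm post, and on it the hook: a level round bar 6 mm thick along the foot's -x, ending in an upturned nose. The post is clamped firmly at an unknown height: bar top 90 to 112 mm above the bench, not given by this pose; the hook does not yield
- nose_foot (a point): point on the bench straight below the front face of the hook's nose, 58 mm before the foot's origin (only the plan position: the hook's height is not reported). The nose is 6 mm thick along x and stands 7 mm above the top of the bar
- lens: bystander, loose: small black lens mount 21 x 36 x 31 mm; origin at the underside
- vial: bystander, loose: amber vial 23 mm wide and 52 mm tall, standing; origin at the underside
- spare_post: bystander, loose: bare steel optical post 13 mm wide and 50 mm tall, standing; origin at the underside
Mind the look-alikes: they are no part of the job. There is more than one size of the target; the job needs the smaller.

How it is judged (in metres and radians):
On the way, in this order (a step that is already met when the one before it is completed fails the run):
1. the target is out of its rest and its eye has passed down through the port into the cabinet (horizontal distance between eye and port below 0.04 m and height (world z) of eye below 0.143 m), for 0.2 s.
2. the target's eye rests on the hook's bar behind the nose and the hook bears its weight (x of eye in the frame of hook_stand between -0.0515 and -0.012 m and y of eye in the frame of hook_stand between -0.006 and 0.006 m and contact force between target and hook_stand above 1 N), for 0.3 s.
At the end, for the whole second after the job is handed in: the target hangs by its eye on the hook's bar behind the nose (eye within 6 mm of the bar's line sideways, 86 to 116 mm above the bench, hook bearing more than 1 N), let go, upright within 8 degrees and at rest (all of step 2 and height (world z) of eye between 0.086 and 0.116 m and contact force between the fingers and target below 0.05 N and angle between target's own z axis and vertical below 0.14 rad and linear speed of target below 0.03 m/s); the robot touches nothing.
It fails at once if anything touches the dust cabinet with more than 1 N (contact force between anything else and cabinet above 1 N).
It fails at once if the target presses on the hook or its stand with more than 15 N (contact force between target and hook_stand above 15 N).
It fails at once if a loose bystander is moved more than 20 mm (distance of any of lens, spare_post, vial from where it was at the start of the episode above 0.02 m).
It also fails if it takes over 56 s, if anything falls off the work surface, if the arm or the gripper's body presses on something with over 40 N, if the wrist force passes 120 N, or if a joint passes its speed limit or range.

ROBOT

A 6-joint arm with a two-finger parallel gripper is mounted at the origin on a cart in front of the work surface, level with it; the furniture and walls round the work are solid. World frame = base frame: x ahead of the robot, y to its left, z up, the work surface at z = 0. Lengths are in m, angles in degrees, forces in N, time in s.
With the tool pointing down it reaches from about 0.4 to 0.825 m from the base axis. Payload 7 kg.
Tool frame: the origin (TCP) lies at the centre of the arm's flange, where the gripper is bolted on; the fingertips stand 178 mm ahead of it and the grasp point (between the pads) lies ahead of it (ctrl.grip_depth is the z of the grasp point in the tool frame, in m); z points along the fingers, x is the direction in which the jaws open and shut, and the axes are right-handed (so a half turn about z gives the same grasp; the last joint's range is limited). The gripper opens to 88 mm and grips with 3 to 60 N. Pads are 19 mm wide; open, the fingers measure 130 mm over their backs; the gripper's body (78 mm by 193 mm) begins 47 mm behind the grasp point.
Start: joints at [-59.009, 20.546, 0.682, 0, -70.136, -16.507], TCP at [0.169, -0.654, 0.405] pointing down, gripper open.
Joint ranges: [-176.03, 176.03], [-82.01, 121.73], [-58.28, 71.71], [-173.87, 95.51], [-174.79, -0.11], [-173.66, 173.66]. Speed limits (degrees/s): [136.94, 136.94, 172.46, 180, 180, 180].

INTERFACE

Orientations are given as [roll, pitch, yaw] about the fixed x, y, z axes, in that order (R = Rz(yaw) Ry(pitch) Rx(roll)).
In Python, from plant import ctrl gives the robot as it stands.
- The arm moves only by the tool carry_out, never from a script. Its arguments are lists of equal length, an entry for each row: "linear": the shift along the tool's x, y, z in cm, a list of three; "twist": the turn about the tool's z in degrees. In form: {"linear": [[tx, ty, tz], ...], "twist": [twist, ...]}. A call has 1 to 12 rows; each row is the pose to reach, as a shift and turn from the pose measured when the call began, along the tool's axes at that moment; what a row does not reach only later rows make up. A row lasts 1/12 s, in which the tool goes at most 41.7 mm and 7.16 degrees, less where a joint would pass 70% of its speed; a pose out of reach is approached as far as the arm can. A call with a gripper value outside its range is refused whole. "fingers" is the gripper's target within -1 to 1 (fully open at 1, half-way at 0, shut at -1), set as the call begins (left out, the last holds). The fingers move at their own pace and stop on an object; the grip force is fixed at half the most. Time passes only in rows, so rows that repeat a pose let the fingers close. It gives the time, the measured TCP pose, the force and the opening at its end, in the units of the state.
- ctrl.get_obs(): the state, without advancing time (a new reading comes with each control period).
- ctrl.snapshot(name): name is "side" or "top" or "wrist"; returns the picture (420x560x3 uint8, blue, green, red); there is no depth.
- ctrl.camera_params(name): a dict with "fovy" (degrees; the focal length in pixels is half the picture's height over the tangent of half this angle, whatever the lens; pixels are square), "cx", "cy" (the principal point, pixels), "eye" and "rotation" of the camera in the world; the wrist camera has in their place "T_tool_cam" (4x4, takes a point from camera to tool coordinates, whose origin is the TCP and whose axes are the tool frame's). Camera axes: x right, y down, z forward; pixel columns grow to the right and rows downward; lengths in m; the calibration is good to about 2 mm. A picture is of the moment at which its call begins: read the wrist's pose just before it. camera_params takes no time and is no camera call.
- ctrl.close_job(): hands the job in, once; it reports no verdict.
The state is a dict: "clock": time; "joint_pos": joint angles; "qvel": joint speeds; "tau": joint torques, N m; "tool_pos": TCP position; "orientation": TCP orientation; "force": force on the tool from outside, world axes, zero at the start; "moment": the same for the moment, N m; "opening": finger opening in m.
Only numpy, scipy, OpenCV 4.12 (cv2) and the standard library are available. Lean on these libraries where they do the work, as an engineer would, in place of code of your own. Each camera call takes 0.05 s, during which the arm holds its last target.

## Working session

There is one attempt and no reset: what is moved stays moved. The work goes in short steps, Python scripts to look and compute and a tool call to move; the robot and the scene stay as the last step left them, time stands still between calls to the robot, and variables do not carry over. Pictures are saved under pics/ and viewed, and the job is handed in when it is done.

Besides the shell and the picture viewer there is one more tool, called after ">>>" in YAML: its name, and indented under it one key for each argument. carry_out: Moves the arm, as the interface text tells. Its arguments: {"type":"object","properties":{"linear":{"type":"array","items":{"type":"array","items":{"type":"number"}}},"twist":{"type":"array","items":{"type":"number"}},"fingers":{"type":"number"}},"required":["linear","twist"]}

```bash
ls; mkdir -p pics; python3 - <<'E'
from plant import ctrl
import cv2
print(ctrl.get_obs(), ctrl.grip_depth)
for n in("side","top","wrist"):
    cv2.imwrite(f"pics/a_{n}.png",ctrl.snapshot(n)); print(n,ctrl.camera_params(n))
E
```

```text
pics
{'clock': 0.0, 'joint_pos': array([-5.90091610e+01,  2.05919940e+01,  6.34956442e-01, -1.92741124e-02,
       -7.01358468e+01, -1.65074684e+01]), 'qvel': array([ 0.11695458, -0.13092531, -0.00828084, -0.0471692 ,  0.007889  ,
       -0.05573749]), 'tau': array([-4.18003274e-04, -5.82716525e+01,  2.93052506e+01,  6.99727044e+00,
        6.98545278e-03, -1.88494473e-04]), 'tool_pos': array([ 0.16877645, -0.65336884,  0.40372778]), 'orientation': array([-1.79990977e+02, -9.42046442e-02,  1.04476799e+02]), 'force': array([-0.9526405 , -0.18125699, -0.29798687]), 'moment': array([-0.02488634, -0.02309026, -0.05725309]), 'opening': 0.08780362027575858} 0.1593
side {'fovy': 52.315640022246065, 'cx': 277.40884390031954, 'cy': 214.52466845287015, 'eye': array([0.31285274, 0.56073422, 0.82132804]), 'rotation': array([-139.52682994,    0.28815809, -166.19524713])}
top {'fovy': 43.435991128236275, 'cx': 272.56115416170076, 'cy': 204.88066462665682, 'eye': array([ 0.3400219 , -0.01163515,  1.62810116]), 'rotation': array([-176.20578894,    0.6973751 ,  -89.00577054])}
wrist {'fovy': 64.571900583596, 'cx': 274.0370344470528, 'cy': 208.62611747400675, 'T_tool_cam': array([[ 9.99998858e-01, -7.72558758e-04, -1.29921905e-03,
         1.45883813e-04],
       [ 1.09104521e-03,  9.63787556e-01,  2.66669001e-01,
        -7.11654789e-02],
       [ 1.04615368e-03, -2.66670114e-01,  9.63787298e-01,
         1.91288181e-02],
       [ 0.00000000e+00,  0.00000000e+00,  0.00000000e+00,
         1.00000000e+00]])}
```

View pics/a_side.png

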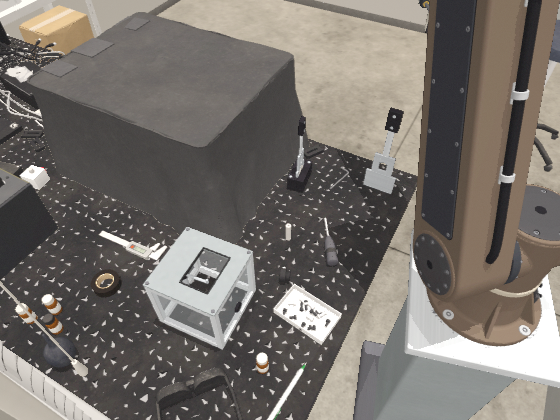

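View pics/a_top.png

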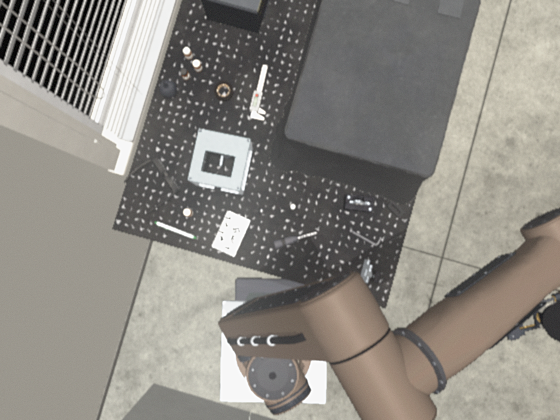

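View pics/a_wrist.png

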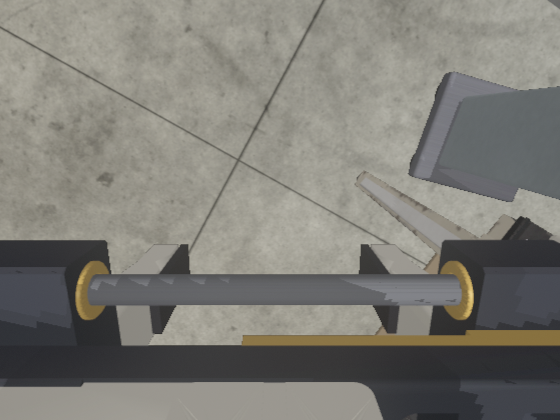

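The side view shows the cabinet at (203,285) with its port at (205,270). A target in a black rest stands at (300,165), next to the big dark box. A second, larger target lies or stands at (385,150). Next I'll take enlarged crops.

```bash
cat > h.py <<'E'
import numpy as np, cv2
from scipy.spatial.transform import Rotation as R
from plant import ctrl
def cam(n,obs=None):
    p=ctrl.camera_params(n); f=210/np.tan(np.radians(p['fovy']/2))
    K=np.array([[f,0,p['cx']],[0,f,p['cy']],[0,0,1]])
    if 'eye' in p: return K,R.from_euler('xyz',p['rotation'],degrees=True).as_matrix(),np.array(p['eye'])
    obs=obs or ctrl.get_obs(); T=np.eye(4); T[:3,:3]=R.from_euler('xyz',obs['orientation'],degrees=True).as_matrix(); T[:3,3]=obs['tool_pos']
    T=T@p['T_tool_cam']; return K,T[:3,:3],T[:3,3]
def ray(c,px):
    K,r,e=c; d=r@np.linalg.solve(K,[px[0],px[1],1]); return e,d
def onz(c,px,z):
    e,d=ray(c,px); return e+d*(z-e[2])/d[2]
def proj(c,P):
    K,r,e=c; q=(np.atleast_2d(P)-e)@r@K.T; return q[:,:2]/q[:,2:]
def tri(cs,pxs):
    A=np.zeros((3,3));b=np.zeros(3)
    for c,p in zip(cs,pxs):
        e,d=ray(c,p); d=d/np.linalg.norm(d); M=np.eye(3)-np.outer(d,d); A+=M;b+=M@e
    return np.linalg.solve(A,b)
def crop(src,dst,x,y,w,h,s):
    im=cv2.imread(src)[y:y+h,x:x+w]; cv2.imwrite(dst,cv2.resize(im,None,fx=s,fy=s,interpolation=cv2.INTER_CUBIC))
E
python3 - <<'E'
from h import *
crop('pics/a_side.png','pics/b1.png',270,90,140,110,5)
crop('pics/a_side.png','pics/b2.png',135,215,140,140,4)
crop('pics/a_top.png','pics/b3.png',170,110,100,100,6)
crop('pics/a_top.png','pics/b4.png',270,170,140,120,5)
c=cam('side');t=cam('top')
for nm,p,q in (('cab roof centre',(203,268),(220,160)),):
    print(nm,onz(c,p,.145),onz(t,q,.145))
print('rest',onz(c,(299,180),.02),onz(t,(357,204),.1),'large',onz(c,(380,178),.02),onz(t,(368,270),.1))
E
```

```text
cab roof centre [0.55836445 0.16232588 0.145     ] [0.56326167 0.15954369 0.145     ]
rest [ 0.45304599 -0.23227964  0.02      ] [ 0.44764263 -0.2360605   0.1       ] large [ 0.24573335 -0.28981514  0.02      ] [ 0.25796711 -0.26891118  0.1       ]
```

View pics/b1.png

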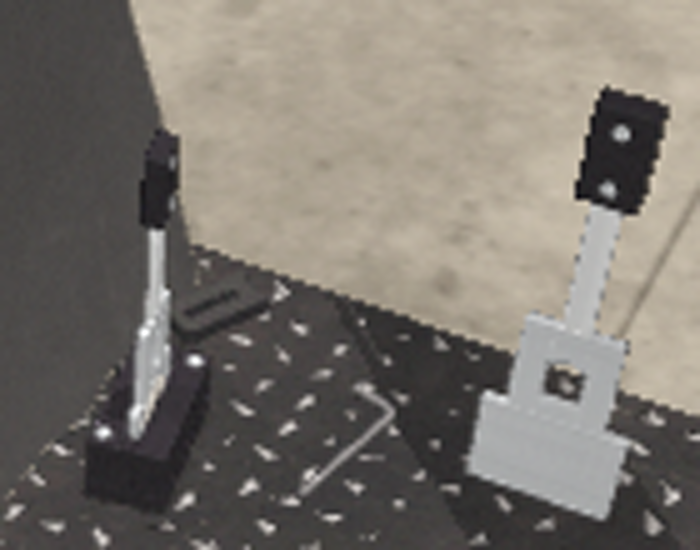

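View pics/b2.png

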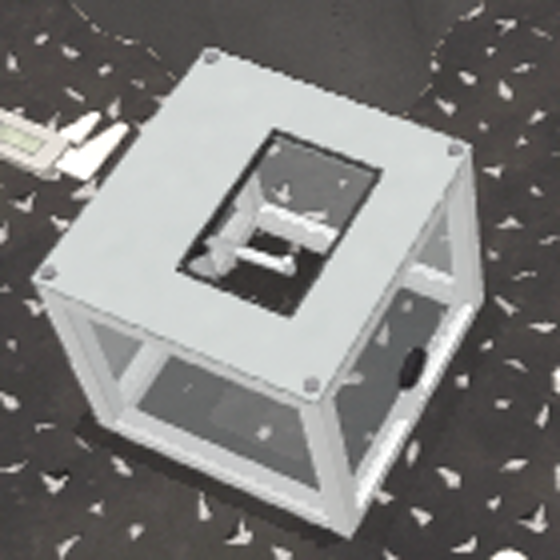

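View pics/b3.png

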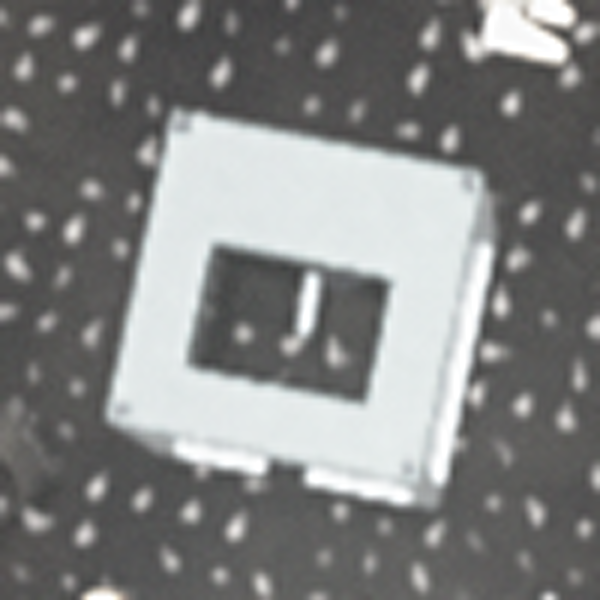

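View pics/b4.png

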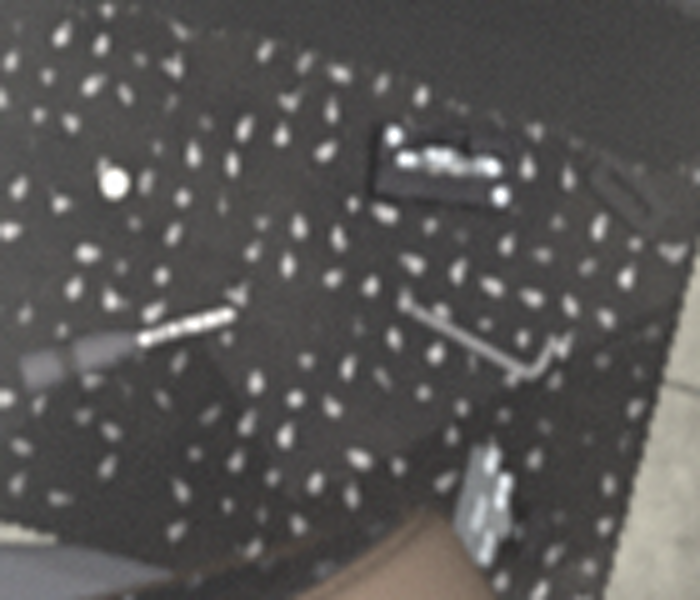

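```bash
python3 - <<'E'
from h import *
c=cam('side');t=cam('top')
print('box corner R',tri([c,t],[(294,60),(434,177)]),'L',tri([c,t],[(207,138),(287,135)]))
# cabinet roof screws (b2: /4 + 135,215 ; b3: /6+170,110)
S=[(211,56),(455,150),(311,384),(48,271)]
T=[(467,181),(406,468),(122,408),(181,122)]
for s in S: print('S',onz(c,(s[0]/4+135-.4,s[1]/4+215-.4),.145).round(4))
for s in T: print('T',onz(t,(s[0]/6+170-.4,s[1]/6+110-.4),.145).round(4))
# hook nose tip: side b2 (290,265), top b3 (300,335)
n=tri([c,t],[(289/4+135-.4,262/4+215-.4),(300/6+170-.4,335/6+110-.4)]);print('nose tip',n)
# grip top centre: side b1 /5+270,90
g=tri([c,t],[(163/5+270,132/5+90),(455/5+270,135/5+170)]);print('grip top?',g)
# rest screws: side b1 (102,432),(195,360); z~.04
for p in ((102,432),(195,360)): print('rs',onz(c,(p[0]/5+270-.4,p[1]/5+90-.4),.041).round(4))
for p in ((392,133),(500,195)): print('rt',onz(t,(p[0]/5+270-.4,p[1]/5+170-.4),.041).round(4))
E
```

```text
box corner R [ 0.51134316 -0.41308596  0.25559437] L [ 0.6034336  -0.02889102  0.29568936]
S [0.6222 0.0803 0.145 ]
S [0.4857 0.1071 0.145 ]
S [0.5117 0.2419 0.145 ]
S [0.6481 0.2162 0.145 ]
T [0.6225 0.0828 0.145 ]
T [0.4854 0.1088 0.145 ]
T [0.5117 0.2437 0.145 ]
T [0.6487 0.2194 0.145 ]
nose tip [0.55384763 0.16489764 0.10793104]
grip top? [ 0.45424012 -0.22821365  0.22744554]
rs [ 0.4751 -0.2204  0.041 ]
rs [ 0.4388 -0.2857  0.041 ]
rt [ 0.4749 -0.2175  0.041 ]
rt [ 0.4385 -0.2827  0.041 ]
```

```bash
cat >> h.py <<'E'
def go(x,y,z,yaw,o=None):
    """tool-axes shift (cm) and twist to reach world TCP pos, yaw of tool x (deg, tool down)"""
    o=o or ctrl.get_obs(); r=R.from_euler('xyz',o['orientation'],degrees=True).as_matrix()
    s=r.T@(np.array([x,y,z])-o['tool_pos'])*100
    cy=np.degrees(np.arctan2(r[1,0],r[0,0])); tw=-((yaw-cy+90)%180-90)
    print('shift',s.round(2),'twist',round(tw,2),'cur',o['tool_pos'].round(4),'yaw',round(cy,2),'t',round(o['clock'],2))
E
python3 - <<'E'
from h import *
t=cam('top')
a,b=[onz(t,(p[0]/5+270,p[1]/5+170),.06) for p in ((402,158),(498,169))]
d=a-b;print(np.degrees(np.arctan2(d[1],d[0])),a,b)
go(.38,-.24,.45,85)
E
```

```text
84.3722061075189 [ 0.45729686 -0.22227875  0.06      ] [ 0.45167427 -0.27933733  0.06      ]
shift [34.75 30.78 -4.56] twist 19.48 cur [ 0.1688 -0.6534  0.404 ] yaw 104.48 t 0.15
```

>>> carry_out:
  linear:
    - [34.5,31,-4.5]
    - [34.5,31,-4.5]
    - [34.5,31,-4.5]
    - [34.5,31,-4.5]
    - [34.5,31,-4.5]
    - [34.5,31,-4.5]
    - [34.5,31,-4.5]
    - [34.5,31,-4.5]
    - [34.5,31,-4.5]
    - [34.5,31,-4.5]
    - [34.5,31,-4.5]
    - [34.5,31,-4.5]
  twist: [6,12,19.5,19.5,19.5,19.5,19.5,19.5,19.5,19.5,19.5,19.5]
  fingers: 1

```text
clock: 1.15
tool_pos: [0.3843, -0.2382, 0.4502]
orientation: [179.9, -0.1, 85.2]
force: [0.3, 0.5, 0.1]
opening: 0.0879
```

```bash
python3 - <<'E'
from h import *
o=ctrl.get_obs();print(o['tool_pos'],o['orientation'],o['clock'])
cv2.imwrite('pics/c_w.png',ctrl.snapshot('wrist'))
cv2.imwrite('pics/c_s.png',ctrl.snapshot('side'))
E
```

```text
[ 0.3842818  -0.23817694  0.4502287 ] [ 1.79901349e+02 -8.95262281e-02  8.51765217e+01] 1.15
```

View pics/c_w.png

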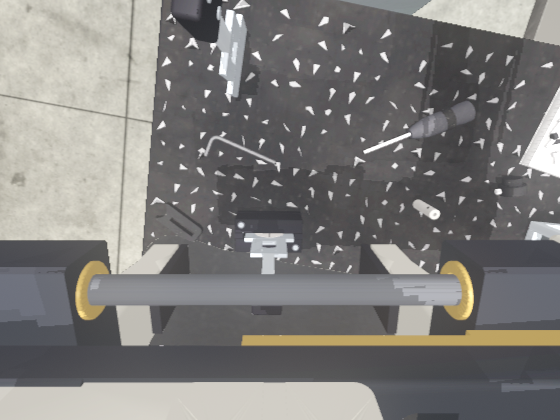

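The wrist view shows the rest at (270,230) with its target: stem towards (268,265), grip at (267,300), partly hidden by the gripper. The larger target is at (234,55) in another black holder.

```bash
python3 - <<'E'
from h import *
crop('pics/c_w.png','pics/d1.png',220,195,100,130,6)
w=cam('wrist')
for p in ((260,238),(280,238)):print(onz(w,p,.1))
E
```

```text
[ 0.43489834 -0.25889871  0.1       ]
[ 0.43668834 -0.23781347  0.1       ]
```

View pics/d1.png

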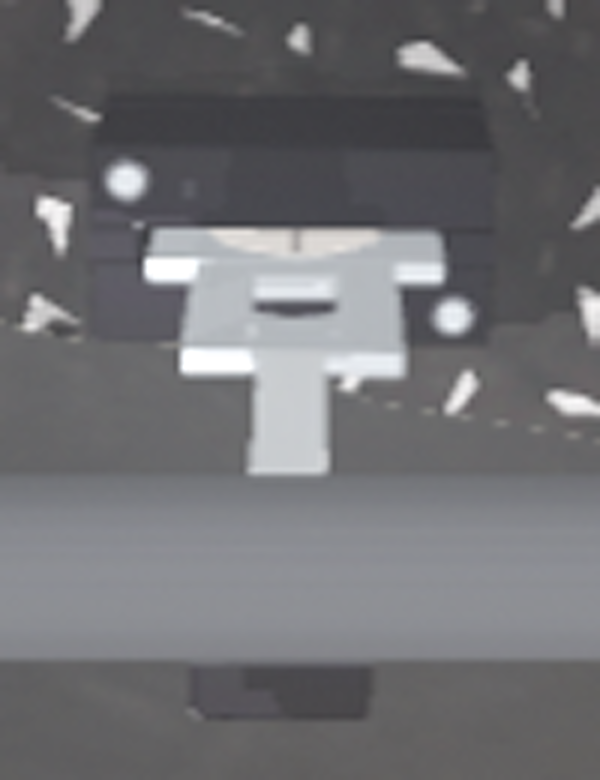

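```bash
python3 - <<'E'
from h import *
w=cam('wrist')
f=lambda p,z:onz(w,(p[0]/6+220-.4,p[1]/6+195-.4),z)
for nm,a,b,z in (('shoulder front',(184,348),(408,348),.1),('shoulder back',(180,376),(405,378),.1),('wide back',(143,283),(445,283),.054),('wide front',(147,260),(443,260),.054),('screws',(126,181),(453,316),.041),('grip top back',(196,718),(368,718),.203)):
    A,B=f(a,z),f(b,z);d=B-A;print(nm,((A+B)/2).round(4),np.linalg.norm(d).round(4),np.degrees(np.arctan2(d[1],d[0])).round(1))
E
```

```text
shoulder front [ 0.4523 -0.251   0.1   ] 0.04 85.1
shoulder back [ 0.4578 -0.2521  0.1   ] 0.0403 84.6
wide back [ 0.4576 -0.2525  0.054 ] 0.0609 85.1
wide front [ 0.4527 -0.2519  0.054 ] 0.0595 85.1
screws [ 0.4551 -0.2531  0.041 ] 0.074 61.4
grip top back [ 0.4602 -0.252   0.203 ] 0.0223 85.1
```

The disc faces the robot, and the shoulders measure 40 mm and the plate 60 mm, so this is the small target. It stands at (0.455, -0.252) with its width along 85.1°.

```bash
python3 - <<'E'
from h import *
go(.4552,-.2520,.42,85.1)
go(.4552,-.2520,.3425,85.1)
E
```

```text
shift [-0.6   7.24  2.97] twist 0.12 cur [ 0.3835 -0.24    0.4497] yaw 85.22 t 1.25
shift [-0.61  7.24 10.72] twist 0.12 cur [ 0.3835 -0.24    0.4497] yaw 85.22 t 1.25
```

>>> carry_out:
  linear:
    - [-0.6,3.5,1.5]
    - [-0.6,7.2,3]
    - [-0.6,7.2,3]
    - [-0.6,7.2,3]
    - [-0.6,7.2,3]
  twist: [0,0,0,0,0]

```text
clock: 1.67
tool_pos: [0.4545, -0.2528, 0.4189]
orientation: [-179.9, -0.1, 85.2]
force: [-0.3, 0.6, 0.2]
opening: 0.0877
```

```bash
python3 - <<'E'
from h import *
for i in range(2):
    go(.4552,-.2520,.3425,85.1)
    cv2.imwrite(f'pics/e{i}.png',ctrl.snapshot('wrist'))
o=ctrl.get_obs();print(o['tool_pos'],o['orientation'],o['force'])
E
```

```text
shift [0.08 0.08 7.64] twist 0.06 cur [ 0.4545 -0.2528  0.4189] yaw 85.16 t 1.67
shift [0.07 0.1  7.72] twist 0.06 cur [ 0.4541 -0.2527  0.4197] yaw 85.16 t 1.72
[ 0.45396349 -0.25258671  0.42014523] [ 1.79948581e+02 -6.67416464e-02  8.51635227e+01] [-0.26461523 -1.20757507 -0.52676798]
```

View pics/e1.png

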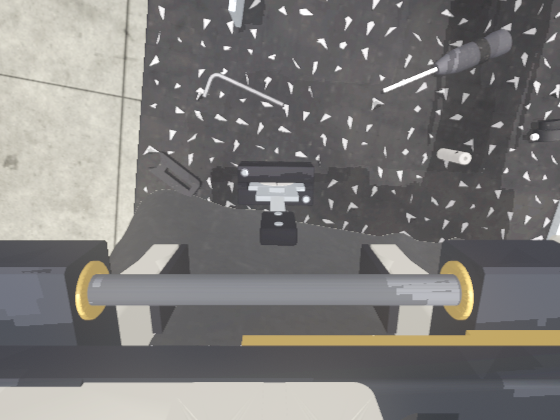

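The grip shows clear at (279,228), with the rest below it at (275,185). I'll measure it on an enlarged crop.

```bash
python3 - <<'E'
from h import *
crop('pics/e1.png','pics/f1.png',225,150,100,105,6)
w=cam('wrist')
for x in (-.006,.006):
  for y in (-.012,.012):
    print(proj(w,np.array([.4552,-.252,.203])+R.from_euler('z',-4.9,degrees=True).apply([x,y,0])))
E
```

```text
[[255.52467617 226.09468477]]
[[293.7817026  226.09175632]]
[[255.80538225 243.97958799]]
[[293.48161935 243.97611987]]
```

View pics/f1.png

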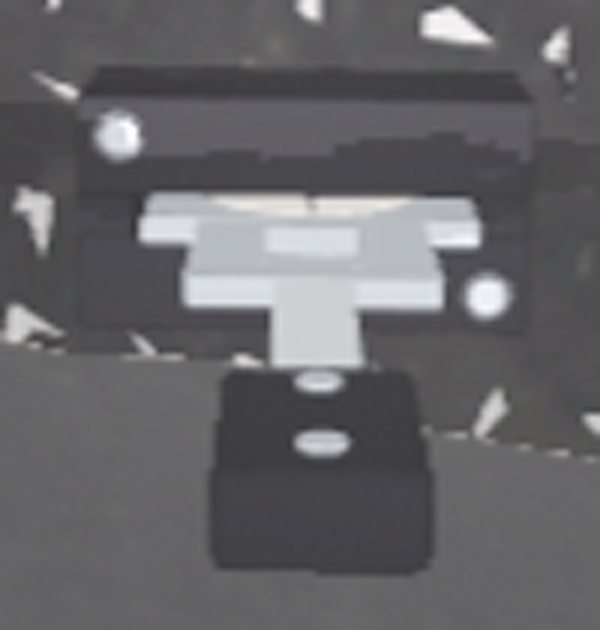

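```bash
python3 - <<'E'
from h import *
w=cam('wrist')
f=lambda p,z:onz(w,(p[0]/6+225-.4,p[1]/6+150-.4),z)
for nm,a,b,z in (('sh back',(184,308),(443,308),.1),('sh front',(188,278),(440,278),.1),('grip back',(212,572),(433,572),.203),('grip front',(212,470),(433,470),.203),('wide back',(139,246),(481,246),.054)):
    A,B=f(a,z),f(b,z);print(nm,((A+B)/2).round(4),np.linalg.norm(B-A).round(4))
go(.456,-.2505,.3425,85.1)
E
```

```text
sh back [ 0.4592 -0.2501  0.1   ] 0.0403
sh front [ 0.4544 -0.2496  0.1   ] 0.0391
grip back [ 0.462  -0.2502  0.203 ] 0.0235
grip front [ 0.4506 -0.2493  0.203 ] 0.0231
wide back [ 0.4594 -0.2503  0.054 ] 0.0608
shift [0.22 0.18 7.76] twist 0.06 cur [ 0.454  -0.2526  0.4201] yaw 85.16 t 1.77
```

>>> carry_out:
  linear:
    - [0.25,0.2,2.5]
    - [0.25,0.2,5]
    - [0.25,0.2,7.7]
    - [0.25,0.2,7.7]
    - [0.25,0.2,7.7]
  twist: [0,0,0,0,0]

```text
clock: 2.18
tool_pos: [0.4554, -0.2504, 0.3436]
orientation: [-180.0, -0.1, 85.1]
force: [0.5, -0.7, 1.2]
opening: 0.0878
```

```bash
python3 - <<'E'
from h import *
cv2.imwrite('pics/g_w.png',ctrl.snapshot('wrist'))
cv2.imwrite('pics/g_s.png',ctrl.snapshot('side'))
crop('pics/g_s.png','pics/g_s2.png',260,60,140,140,4)
go(.4563,-.2503,.3425,85.1)
E
```

```text
shift [ 0.02 -0.03  0.29] twist 0.08 cur [ 0.4565 -0.2505  0.3454] yaw 85.18 t 2.28
```

View pics/g_w.png

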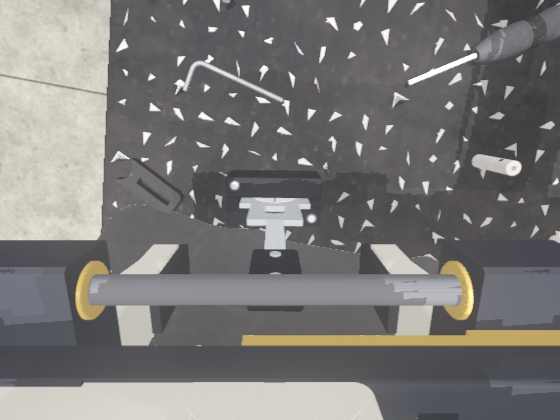

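View pics/g_s2.png

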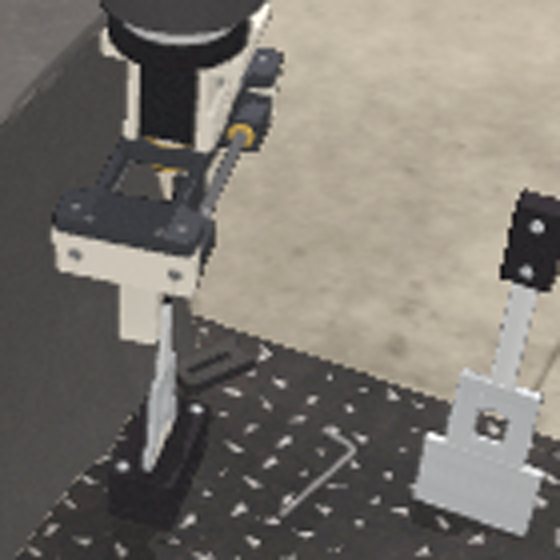

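The grip sits midway between the fingers, at about (276,280). Closing.

>>> carry_out:
  linear:
    - [0,0,0.2]
    - [0,0,0.2]
    - [0,0,0.2]
    - [0,0,0.2]
    - [0,0,0.2]
    - [0,0,0.2]
    - [0,0,0.2]
    - [0,0,0.2]
  twist: [0,0,0,0,0,0,0,0]
  fingers: -1

```text
clock: 2.95
tool_pos: [0.4566, -0.2506, 0.3433]
orientation: [179.8, -0.0, 85.2]
force: [0.1, -0.5, -0.4]
opening: 0.0396
```

>>> carry_out:
  linear:
    - [0,0,0]
    - [0,0,0]
    - [0,0,0]
    - [0,0,0]
    - [0,0,0]
    - [0,0,0]
  twist: [0,0,0,0,0,0]

```text
clock: 3.45
tool_pos: [0.4565, -0.2505, 0.3432]
orientation: [179.8, -0.0, 85.2]
force: [-1.2, -0.4, -0.2]
opening: 0.0237
```

>>> carry_out:
  linear:
    - [0,0,-1]
    - [0,0,-2.5]
    - [0,0,-4]
    - [0,0,-6]
    - [0,0,-8]
    - [0,0,-10]
    - [0,0,-12]
    - [0,0,-14]
    - [0,0,-16]
    - [0,0,-17]
    - [0,0,-17]
  twist: [0,0,0,0,0,0,0,0,0,0,0]

```text
clock: 4.37
tool_pos: [0.456, -0.2507, 0.5159]
orientation: [179.6, 0.0, 85.2]
force: [-0.3, 0.3, -2.2]
opening: 0.0239
```

```bash
python3 - <<'E'
from h import *
o=ctrl.get_obs();print(o['tool_pos'],o['orientation'],o['force'],o['opening'])
cv2.imwrite('pics/h_w.png',ctrl.snapshot('wrist'))
cv2.imwrite('pics/h_s.png',ctrl.snapshot('side'))
cv2.imwrite('pics/h_t.png',ctrl.snapshot('top'))
E
```

```text
[ 0.45600476 -0.25068842  0.51592686] [1.79572508e+02 2.60307263e-02 8.51799094e+01] [-0.33298756  0.34916142 -2.22739585] 0.023854033576782105
```

View pics/h_w.png

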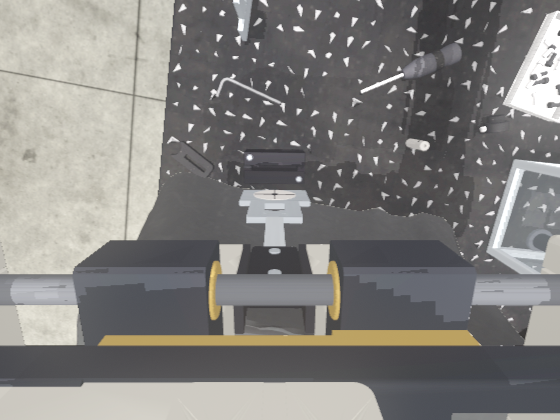

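View pics/h_s.png

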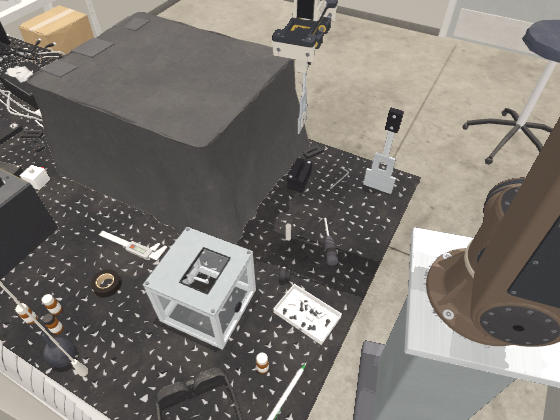

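View pics/h_t.png

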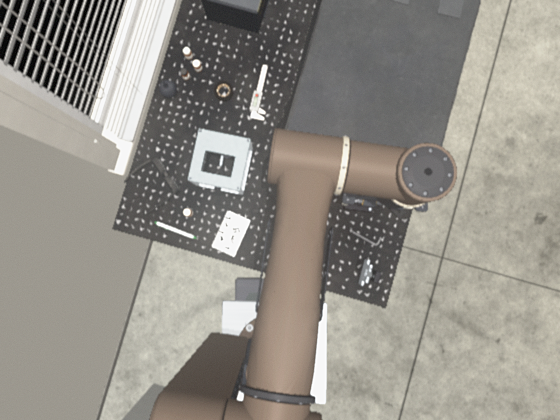

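The target is out of its rest and held, with the opening reading 23.9 mm. Next I'll go round the dark box to the cabinet, keeping x at or below 0.46 until past its corner.

```bash
python3 - <<'E'
from h import *
go(.45,.08,.516,79)
go(.60,.09,.516,79)
E
```

```text
shift [32.87 -3.35 -0.37] twist 6.16 cur [ 0.4557 -0.2504  0.5119] yaw 85.16 t 4.52
shift [35.13 11.51 -0.35] twist 6.16 cur [ 0.4557 -0.2504  0.5119] yaw 85.16 t 4.52
```

>>> carry_out:
  linear:
    - [2,-0.5,0]
    - [5,-1,0]
    - [8.5,-1.5,0]
    - [12,-2,0]
    - [15.5,-3,0]
    - [19,-3.3,0]
    - [22.5,-3.3,0]
    - [26,-3.3,0]
    - [29,-3.3,0]
    - [31.5,-3.3,0]
    - [33,-3.3,0]
    - [33,-3.3,0]
  twist: [0,1,2,3,4,5,6,6.2,6.2,6.2,6.2,6.2]

```text
clock: 5.52
tool_pos: [0.4507, 0.0838, 0.5105]
orientation: [-180.0, -0.0, 79.1]
force: [0.2, -0.5, -2.7]
opening: 0.0236
```

```bash
python3 - <<'E'
from h import *
go(.60,.10,.516,79)
E
```

```text
shift [ 4.41 14.36 -0.56] twist 0.12 cur [0.4507 0.0838 0.5105] yaw 79.12 t 5.52
```

>>> carry_out:
  linear:
    - [1,2,-0.3]
    - [2,5,-0.5]
    - [3,8,-0.5]
    - [4,11,-0.5]
    - [4.4,13,-0.5]
    - [4.4,14.3,-0.5]
    - [4.4,14.3,-0.5]
    - [4.4,14.3,-0.5]
  twist: [0,0,0,0,0,0,0,0]

```text
clock: 6.18
tool_pos: [0.5999, 0.0995, 0.5131]
orientation: [-179.8, 0.1, 79.0]
force: [-0.3, 0.8, -1.9]
opening: 0.0238
```

```bash
python3 - <<'E'
from h import *
o=ctrl.get_obs();print(list(o['tool_pos']),list(o['orientation']),o['force'])
cv2.imwrite('pics/i_w.png',ctrl.snapshot('wrist'))
go(.60,.20,.516,79)
E
```

```text
[np.float64(0.5999081241737961), np.float64(0.09948202831788831), np.float64(0.5130819442088516)] [np.float64(-179.76517859521547), np.float64(0.11695031764824886), np.float64(79.04239583726628)] [-0.29896339  0.8481168  -1.86339131]
shift [ 9.88 -1.84 -0.22] twist 0.07 cur [0.5993 0.0995 0.5139] yaw 79.07 t 6.23
```

View pics/i_w.png

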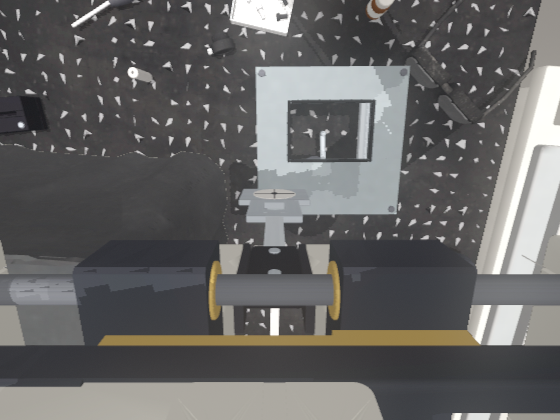

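The port appears at (288–375, 98–162), with the hook bar inside it at about (322,130–160). I'll take a second view from the other side for a baseline.

>>> carry_out:
  linear:
    - [2,0,0]
    - [5,0,0]
    - [8,0,0]
    - [11,0,0]
    - [13,0,0]
    - [14,0,0]
    - [14,0,0]
    - [14,0,0]
    - [14,0,0]
  twist: [0,0,0,0,0,0,0,0,0]

```text
clock: 6.98
tool_pos: [0.6254, 0.2362, 0.514]
orientation: [-179.8, 0.1, 79.1]
force: [0.5, 0.4, -1.5]
opening: 0.0236
```

```bash
python3 - <<'E'
from h import *
o=ctrl.get_obs();print(list(o['tool_pos']),list(o['orientation']),o['force'])
cv2.imwrite('pics/j_w.png',ctrl.snapshot('wrist'))
crop('pics/i_w.png','pics/i2.png',245,60,170,160,4.5)
crop('pics/j_w.png','pics/j2.png',100,50,170,160,4.5)
crop('pics/i_w.png','pics/i3.png',280,90,100,80,8)
E
```

```text
[np.float64(0.625443918589638), np.float64(0.2361772729490168), np.float64(0.5139527485353749)] [np.float64(-179.82138694359196), np.float64(0.09079447152229919), np.float64(79.05909347116355)] [ 0.53572805  0.41404573 -1.53072458]
```

View pics/j_w.png

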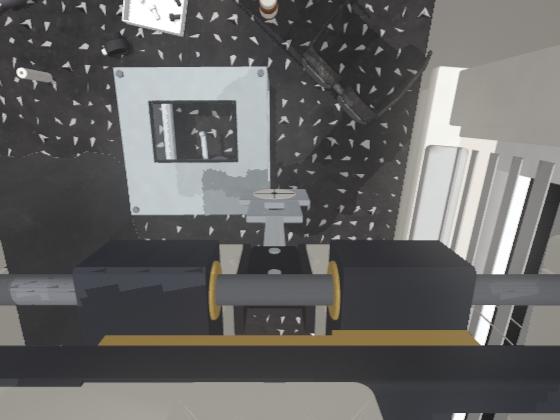

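View pics/i3.png

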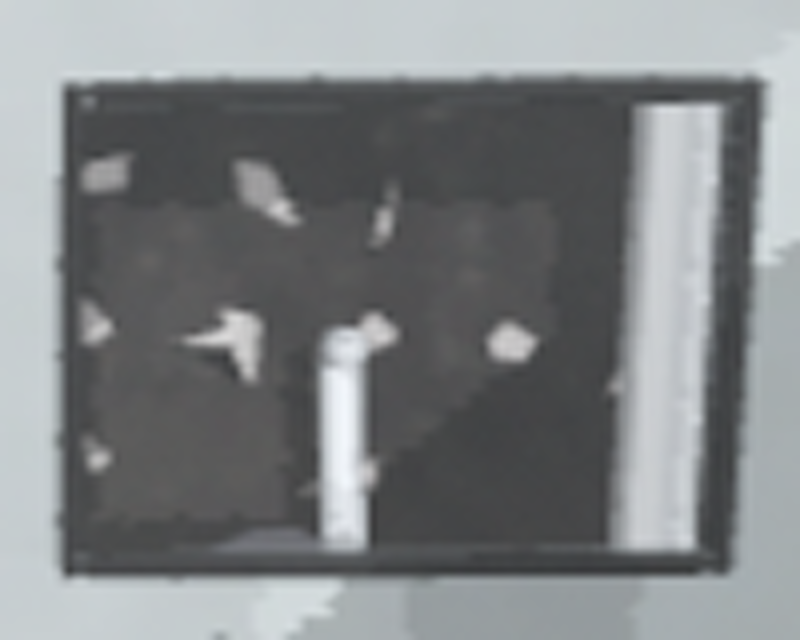

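View pics/i2.png

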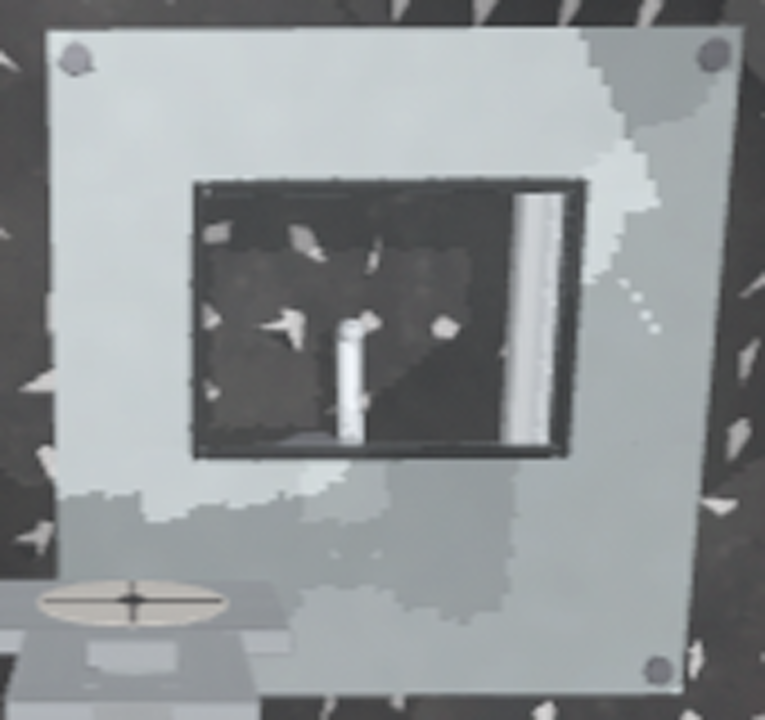

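```bash
python3 - <<'E'
from h import *
crop('pics/j_w.png','pics/j3.png',144,93,100,80,8)
E
```

```text
(no output)
```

View pics/j3.png

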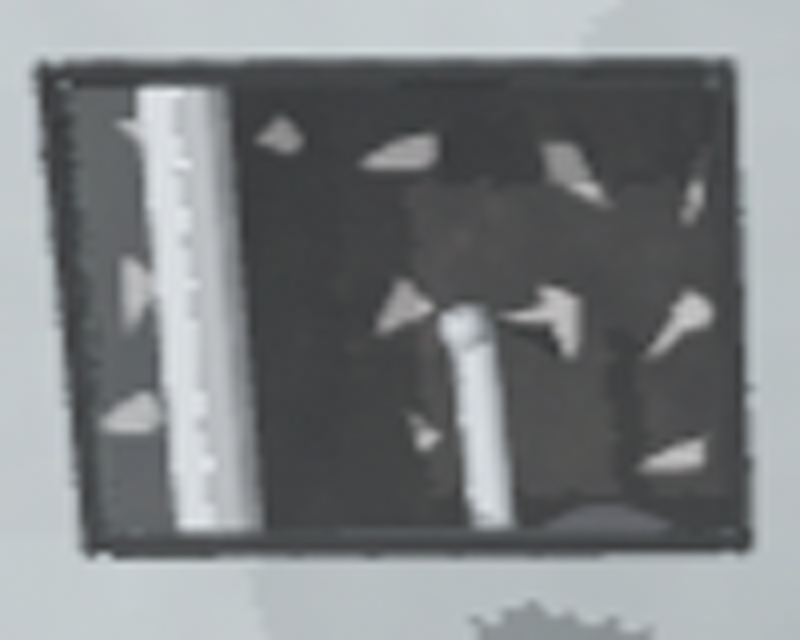

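View pics/j2.png

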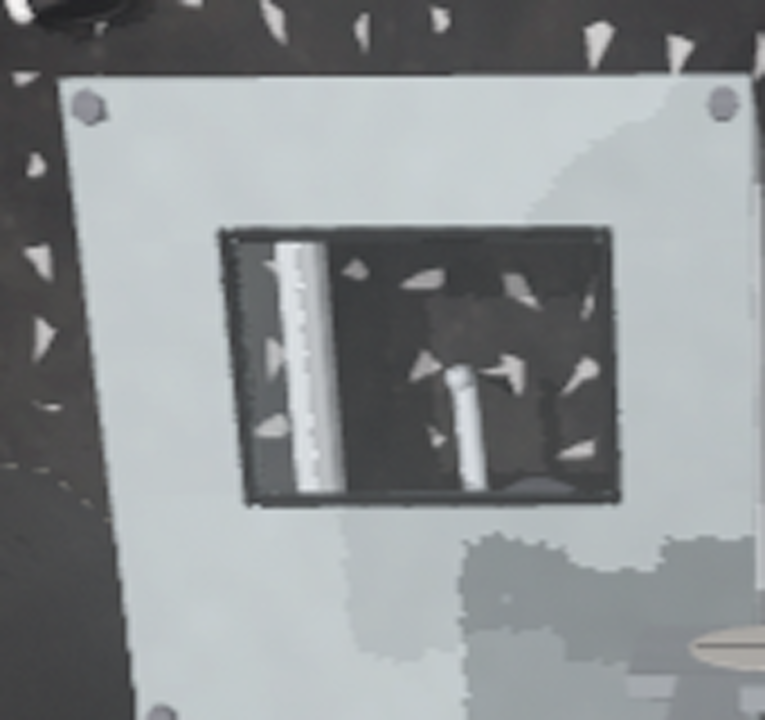

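```bash
cat > v.py <<'E'
from h import *
def oo(p,e): return dict(tool_pos=np.array(p),orientation=np.array(e))
ci=cam('wrist',oo([.5999081,.099482,.513082],[-179.7652,.11695,79.0424]))
cj=cam('wrist',oo([.6254439,.2361773,.5139527],[-179.8214,.09079,79.0591]))
I=lambda u:((u[0]+.5)/8-.5+280,(u[1]+.5)/8-.5+90)
J=lambda u:((u[0]+.5)/8-.5+144,(u[1]+.5)/8-.5+93)
E
python3 - <<'E'
from v import *
s=cam('side')
for nm,a,b in (('portTL',(66,85),(40,66)),('portTR',(760,82),(735,63)),('portBR',(730,573),(748,550)),('portBL',(66,573),(90,553)),('tip',(345,345),(466,326)),('tipfront',(345,327),(463,307)),('star',(240,345),(562,322)),('speck',(265,185),(570,170)),
  ('bar near',(344,540),(492,520))):
    P=tri([ci,cj],[I(a),J(b)]);print(nm,P.round(4))
cab=np.array([[.6222,.0803],[.4857,.1071],[.5117,.2419],[.6481,.2162]])
i2=lambda u:((u[0]+.5)/4.5-.5+245,(u[1]+.5)/4.5-.5+60)
j2=lambda u:((u[0]+.5)/4.5-.5+100,(u[1]+.5)/4.5-.5+50)
for nm,a,b in (('scFR',(76,60),(90,107)),('scFL',(713,55),(723,104))): print(nm,tri([ci,cj],[i2(a),j2(b)]).round(4),onz(ci,i2(a),.145).round(4),onz(cj,j2(b),.145).round(4))
E
```

```text
portTL [0.5155 0.1291 0.1463]
portTR [0.5317 0.2144 0.1449]
portBR [0.5913 0.2029 0.1476]
portBL [0.5752 0.1182 0.1467]
tip [0.5565 0.164  0.1026]
tipfront [0.5539 0.1643 0.1031]
star [ 0.5596  0.1587 -0.0006]
speck [0.5335 0.1671 0.0029]
bar near [0.5845 0.16   0.0988]
scFR [0.4855 0.1085 0.146 ] [0.4856 0.1084 0.145 ] [0.4851 0.1081 0.145 ]
scFL [0.5112 0.2441 0.1463] [0.5111 0.2446 0.145 ] [0.511  0.2441 0.145 ]
```

```bash
python3 - <<'E'
from v import *
for z in (.094,.097):
  for nm,c,f,a,b in (('i',ci,I,(344,400),(344,540)),('j',cj,J,(473,380),(492,520))):
    A,B=onz(c,f(a),z),onz(c,f(b),z);d=B-A;print(nm,z,A.round(4),B.round(4),np.degrees(np.arctan2(d[1],d[0])).round(2))
# expected target points in wrist image (tool frame)
p=ctrl.camera_params('wrist');T=np.linalg.inv(p['T_tool_cam']);f=210/np.tan(np.radians(p['fovy']/2))
def pt(x,y,h):
    q=T@np.array([x,y,.3433-.010-h,1]);return (f*q[0]/q[2]+p['cx'],f*q[1]/q[2]+p['cy'])
for nm,a in (('shF-',(-.02,-.0025,.09)),('shF+',(.02,-.0025,.09)),('shB-',(-.02,.0025,.09)),('shB+',(.02,.0025,.09)),('wF-',(-.03,-.0025,.044)),('wB-',(-.03,.0025,.044)),('wB+',(.03,.0025,.044)),('botF',(0,-.0025,0))): print(nm,np.round(pt(*a),1))
crop('pics/j_w.png','pics/j4.png',225,175,100,80,8)
E
```

```text
i 0.094 [0.5648 0.1638 0.094 ] [0.5851 0.1606 0.094 ] -8.82
j 0.094 [0.5643 0.1612 0.094 ] [0.5849 0.1589 0.094 ] -6.34
i 0.097 [0.5645 0.1634 0.097 ] [0.5847 0.1603 0.097 ] -8.82
j 0.097 [0.5642 0.1619 0.097 ] [0.5847 0.1596 0.097 ] -6.34
shF- [245.6 217.7]
shF+ [302.3 217.7]
shB- [245.7 224.5]
shB+ [302.1 224.4]
wF- [238.2 201.7]
wB- [238.4 207.4]
wB+ [309.6 207.3]
botF [274.  190.4]
```

View pics/j4.png

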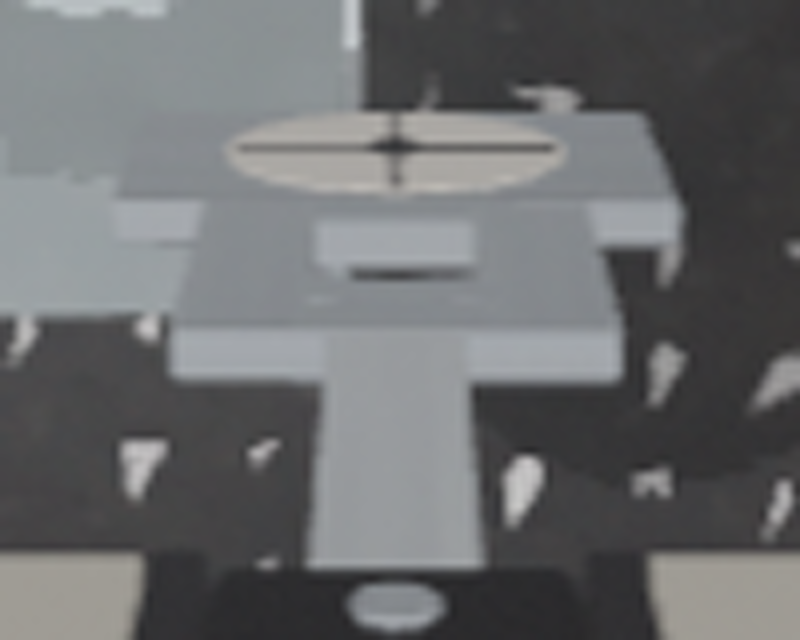

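```bash
python3 - <<'E'
from v import *
z=.108
a=onz(ci,I((348,326)),z);b=onz(cj,J((460,304)),z);print('nose front',a.round(4),b.round(4))
nf=(a+b)/2
z=.098
pts=[]
for c,f,l in ((ci,I,((344,400),(344,540))),(cj,J,((476,380),(493,520)))):
    for p in l: pts.append(onz(c,f(p),z)); 
print(np.round(pts,4))
yaw=-9.
u=np.array([np.cos(np.radians(yaw)),np.sin(np.radians(yaw))]);v=np.array([-u[1],u[0]])
lat=[(p[:2]-nf[:2])@v for p in pts];print('lateral of bar rel nose',np.round(lat,4))
pc=np.array([.5534,.1662]); cu=np.array([np.cos(np.radians(-11.1)),np.sin(np.radians(-11.1))]);cv=np.array([-cu[1],cu[0]])
for s in (-.013,.017):
    e=nf[:2]+u*s; print(s,'eye at',e.round(4),'rel port',((e-pc)@cu).round(4),((e-pc)@cv).round(4))
# tool yaw 81 => tool x = v, tool y = u ; TCP = eye - (0.0005*v -0.0012*u)
    t=e-(.0005*v-.0012*u); print('tcp',t.round(4)); go(t[0],t[1],.515,90+yaw)
E
```

```text
nose front [0.5535 0.1641 0.108 ] [0.5534 0.1651 0.108 ]
[[0.5644 0.1633 0.098 ]
 [0.5845 0.1601 0.098 ]
 [0.5643 0.1625 0.098 ]
 [0.5846 0.16   0.098 ]]
lateral of bar rel nose [ 0.0004  0.0004 -0.0004  0.0003]
-0.013 eye at [0.5406 0.1667] rel port -0.0126 -0.002
tcp [0.5417 0.166 ]
shift [-8.46 -6.9  -0.06] twist -1.97 cur [0.6255 0.2359 0.5141] yaw 79.03 t 7.03
0.017 eye at [0.5702 0.162 ] rel port 0.0173 -0.0009
tcp [0.5713 0.1613]
shift [-8.36 -3.9  -0.07] twist -1.97 cur [0.6255 0.2359 0.5141] yaw 79.03 t 7.03
```

>>> carry_out:
  linear:
    - [-2,-1,0]
    - [-4,-2,0]
    - [-6,-3,0]
    - [-7.5,-3.5,0]
    - [-8.4,-3.9,0]
    - [-8.4,-3.9,0]
    - [-8.4,-3.9,0]
    - [-8.4,-3.9,0]
  twist: [-0.5,-1,-1.5,-2,-2,-2,-2,-2]

```text
clock: 7.7
tool_pos: [0.5717, 0.1611, 0.5144]
orientation: [-179.8, 0.0, 81.0]
force: [0.3, 0.2, -2.1]
opening: 0.0239
```

```bash
python3 - <<'E'
from h import *
go(.5713,.1613,.4465,81)
for n in('wrist','side'): cv2.imwrite(f'pics/k_{n}.png',ctrl.snapshot(n))
crop('pics/k_side.png','pics/k_s2.png',130,100,160,160,4)
go(.5713,.1613,.4465,81)
E
```

```text
shift [ 0.02 -0.02  6.79] twist 0.01 cur [0.5717 0.1611 0.5144] yaw 81.01 t 7.7
shift [-0.02 -0.02  6.74] twist 0.04 cur [0.5717 0.1615 0.5139] yaw 81.04 t 7.8
```

View pics/k_wrist.png

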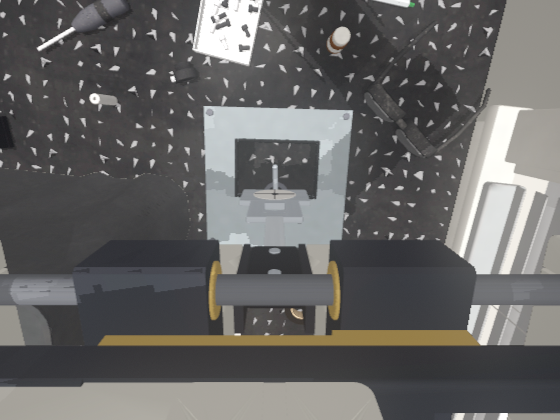

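View pics/k_s2.png

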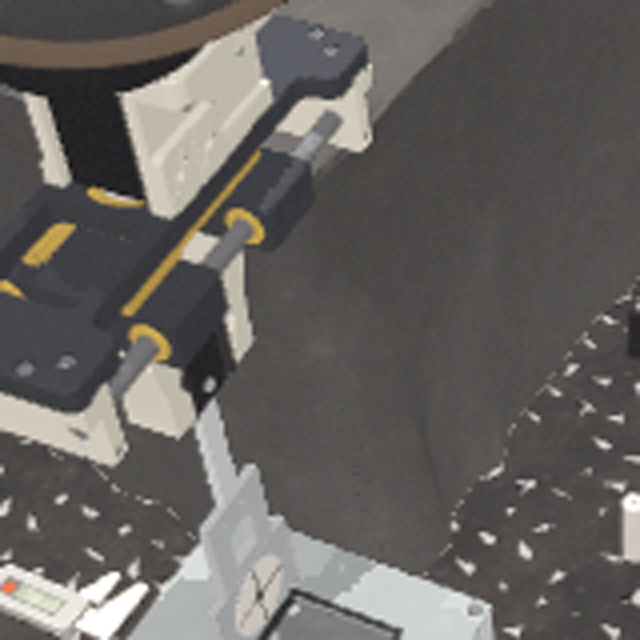

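The hook and nose at (275,165–190) line up sideways with the target's cross at (275,194). Lowering to just above the bar.

>>> carry_out:
  linear:
    - [0,0,1]
    - [0,0,2.5]
    - [0,0,4]
    - [0,0,5]
    - [0,0,5.8]
    - [0,0,6.3]
    - [0,0,6.3]
    - [0,0,6.3]
    - [0,0,6.3]
  twist: [0,0,0,0,0,0,0,0,0]

```text
clock: 8.55
tool_pos: [0.5718, 0.1615, 0.4517]
orientation: [-179.9, 0.1, 81.0]
force: [0.6, -0.1, -3.0]
opening: 0.024
```

```bash
python3 - <<'E'
from h import *
o=ctrl.get_obs();print(o['force'],o['tool_pos'])
for n in('wrist','side'): cv2.imwrite(f'pics/l_{n}.png',ctrl.snapshot(n))
crop('pics/l_side.png','pics/l_s2.png',150,180,120,120,5)
crop('pics/l_wrist.png','pics/l_w2.png',200,90,150,150,5)
o=ctrl.get_obs();print(o['force'],o['tool_pos'])
E
```

```text
[ 0.60882339 -0.08721027 -3.02668037] [0.57176942 0.16151943 0.45169598]
[ 0.41050185  1.09459716 -2.59862019] [0.57166676 0.16147519 0.45174325]
```

View pics/l_w2.png

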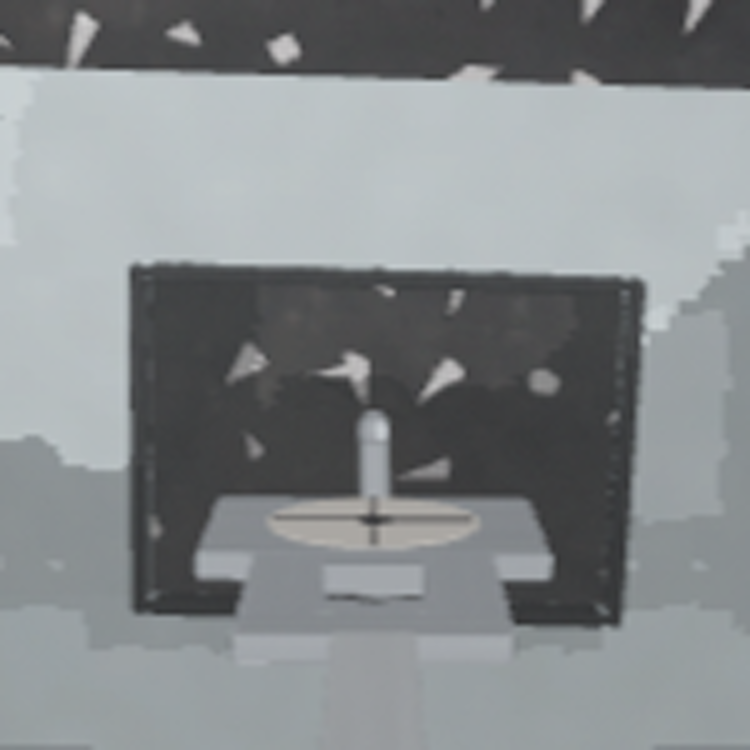

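View pics/l_s2.png

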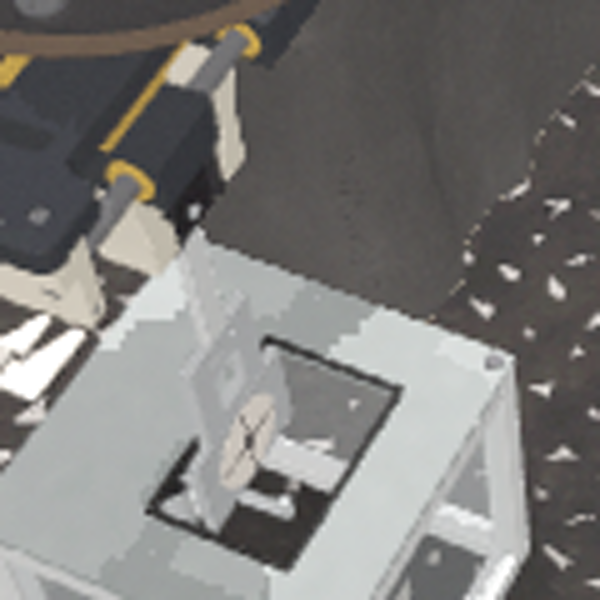

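>>> carry_out:
  linear:
    - [0,0,0.2]
    - [0,0,0.4]
    - [0,0,0.6]
    - [0,0,0.8]
    - [0,0,0.8]
  twist: [0,0,0,0,0]

```text
clock: 9.07
tool_pos: [0.5715, 0.1614, 0.4431]
orientation: [-179.8, 0.1, 81.0]
force: [-0.5, 0.1, -2.2]
opening: 0.0238
```

>>> carry_out:
  linear:
    - [0,0,0.05]
    - [0,0,0.1]
    - [0,0,0.1]
  twist: [0,0,0]

```text
clock: 9.32
tool_pos: [0.5715, 0.1614, 0.442]
orientation: [-179.8, 0.1, 81.0]
force: [-0.8, -0.6, -2.1]
opening: 0.0238
```

>>> carry_out:
  linear:
    - [0,0,0.05]
    - [0,0,0.1]
    - [0,0,0.1]
  twist: [0,0,0]

```text
clock: 9.57
tool_pos: [0.5715, 0.1614, 0.4409]
orientation: [-179.8, 0.1, 81.0]
force: [-0.9, -0.7, -1.8]
opening: 0.0239
```

>>> carry_out:
  linear:
    - [0,0,0.05]
    - [0,0,0.1]
    - [0,0,0.1]
  twist: [0,0,0]

```text
clock: 9.82
tool_pos: [0.5715, 0.1614, 0.4397]
orientation: [-179.8, 0.1, 81.0]
force: [0.7, -0.5, -1.7]
opening: 0.0241
```

>>> carry_out:
  linear:
    - [0,0,0.05]
    - [0,0,0.1]
    - [0,0,0.1]
  twist: [0,0,0]

```text
clock: 10.07
tool_pos: [0.5714, 0.1614, 0.4386]
orientation: [-179.8, 0.1, 81.0]
force: [-0.1, -0.0, -1.8]
opening: 0.0238
```

Lower edge at about 0.105 with no contact yet.

>>> carry_out:
  linear:
    - [0,0,0.05]
    - [0,0,0.05]
  twist: [0,0]

```text
clock: 10.23
tool_pos: [0.5714, 0.1614, 0.438]
orientation: [-179.8, 0.1, 81.0]
force: [-0.2, -0.5, -2.2]
opening: 0.0237
```

>>> carry_out:
  linear:
    - [0,0,0.05]
    - [0,0,0.05]
  twist: [0,0]

```text
clock: 10.4
tool_pos: [0.5714, 0.1614, 0.4373]
orientation: [-179.8, 0.1, 81.0]
force: [-0.2, -0.2, -1.2]
opening: 0.0235
```

>>> carry_out:
  linear:
    - [0,0,0.05]
    - [0,0,0.05]
  twist: [0,0]

```text
clock: 10.57
tool_pos: [0.5714, 0.1614, 0.4368]
orientation: [-179.8, 0.1, 81.0]
force: [0.3, 0.6, -2.3]
opening: 0.0237
```

>>> carry_out:
  linear:
    - [0,0,0.05]
    - [0,0,0.05]
  twist: [0,0]

```text
clock: 10.73
tool_pos: [0.5713, 0.1614, 0.4361]
orientation: [-179.8, 0.1, 81.0]
force: [-0.4, 0.1, -2.2]
opening: 0.0237
```

>>> carry_out:
  linear:
    - [0,0,0.05]
    - [0,0,0.05]
  twist: [0,0]

```text
clock: 10.9
tool_pos: [0.5713, 0.1614, 0.4355]
orientation: [-179.8, 0.1, 81.0]
force: [-0.1, -0.8, -2.1]
opening: 0.0238
```

>>> carry_out:
  linear:
    - [0,0,0.05]
    - [0,0,0.05]
  twist: [0,0]

```text
clock: 11.07
tool_pos: [0.5713, 0.1614, 0.4349]
orientation: [-179.8, 0.1, 81.0]
force: [-0.2, -0.4, -2.2]
opening: 0.0239
```

Lower edge at about 0.1016. Still free.

>>> carry_out:
  linear:
    - [0,0,0.05]
    - [0,0,0.05]
  twist: [0,0]

```text
clock: 11.23
tool_pos: [0.5713, 0.1614, 0.4343]
orientation: [-179.7, 0.1, 81.0]
force: [-0.4, 0.5, -1.8]
opening: 0.0236
```

>>> carry_out:
  linear:
    - [0,0,0.05]
    - [0,0,0.05]
  twist: [0,0]

```text
clock: 11.4
tool_pos: [0.5712, 0.1614, 0.4336]
orientation: [-179.7, 0.1, 81.0]
force: [-0.6, -0.1, -1.6]
opening: 0.0236
```

>>> carry_out:
  linear:
    - [0,0,0.05]
    - [0,0,0.05]
  twist: [0,0]

```text
clock: 11.57
tool_pos: [0.5713, 0.1614, 0.4333]
orientation: [-179.8, 0.1, 81.0]
force: [-0.8, -0.0, -0.4]
opening: 0.0238
```

>>> carry_out:
  linear:
    - [0,0,0.05]
    - [0,0,0.05]
  twist: [0,0]

```text
clock: 11.73
tool_pos: [0.5713, 0.1614, 0.4332]
orientation: [-179.8, 0.1, 81.0]
force: [-0.1, 0.3, 1.7]
opening: 0.0239
```

Contact is felt: the force went from -2 N to +1.7 N, with TCP z ≈ 0.4335. That puts the bar top at about 0.100, which agrees with vision. I'll back up and move forward of the nose.

>>> carry_out:
  linear:
    - [0,0,-0.5]
    - [0,0,-1.2]
    - [0,0,-1.8]
    - [0,-0.5,-1.8]
    - [0,-1.2,-1.8]
    - [0,-2,-1.8]
    - [0,-2.6,-1.8]
    - [0,-3,-1.8]
    - [0,-3,-1.8]
    - [0,-3,-1.8]
  twist: [0,0,0,0,0,0,0,0,0,0]

```text
clock: 12.57
tool_pos: [0.5414, 0.1662, 0.4515]
orientation: [-179.8, 0.1, 81.1]
force: [-0.2, 0.0, -1.5]
opening: 0.0238
```

```bash
python3 - <<'E'
from h import *
go(.5417,.166,.371,81)
for n in('wrist','side'): cv2.imwrite(f'pics/m_{n}.png',ctrl.snapshot(n))
crop('pics/m_side.png','pics/m_s2.png',150,180,120,120,5)
crop('pics/m_wrist.png','pics/m_w2.png',200,90,150,150,5)
go(.5417,.166,.371,81)
E
```

```text
shift [-0.    0.06  8.05] twist 0.07 cur [0.5414 0.1662 0.4515] yaw 81.07 t 12.57
shift [-0.    0.02  8.03] twist 0.05 cur [0.5418 0.1661 0.4513] yaw 81.05 t 12.67
```

View pics/m_w2.png

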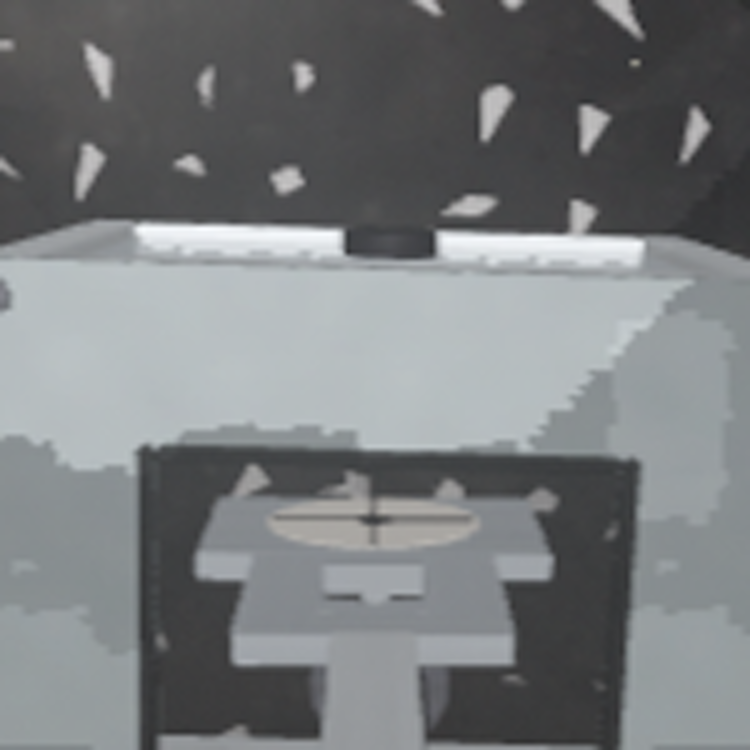

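View pics/m_s2.png

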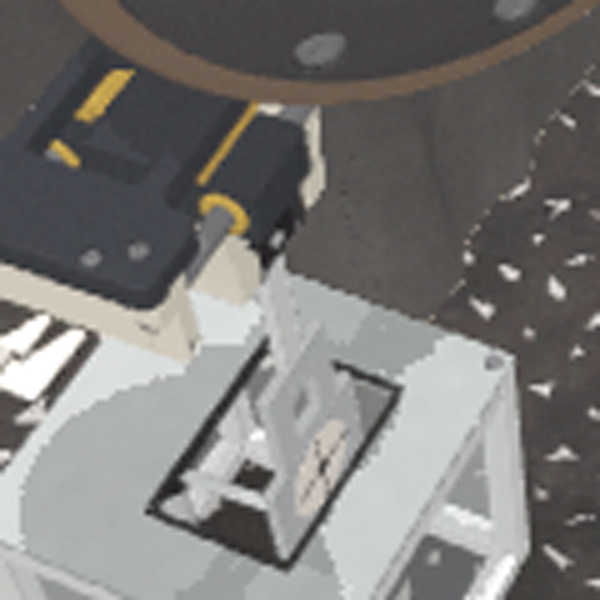

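```bash
python3 - <<'E'
from h import *
s=cam('side')
yaw=np.radians(-9);u=np.array([np.cos(yaw),np.sin(yaw),0]);v=np.array([-u[1],u[0],0])
e=np.array([.5406,.1667,.118])
P=[e+v*.03,e-v*.03,e+v*.03+[0,0,.044],e-v*.03+[0,0,.044]]
cy=np.radians(-11.1);cu=np.array([np.cos(cy),np.sin(cy),0]);cv=np.array([-cu[1],cu[0],0]);pc=np.array([.5534,.1662,.147])
P+=[pc-.028*cu+.041*cv,pc-.028*cu-.041*cv,pc+.028*cu+.041*cv]
print(((proj(s,P)-[150,180])*5).round(0))
E
```

```text
[[276. 561.]
 [351. 437.]
 [260. 498.]
 [339. 372.]
 [281. 563.]
 [392. 392.]
 [149. 507.]]
```

Measured and predicted corner positions agree, so the plate is inside the port with about 10 mm to spare. Descending.

>>> carry_out:
  linear:
    - [0,0,0.8]
    - [0,0,1.8]
    - [0,0,2.8]
    - [0,0,3.8]
    - [0,0,4.8]
    - [0,0,5.8]
    - [0,0,6.8]
    - [0,0,7.5]
    - [0,0,8]
    - [0,0,8]
    - [0,0,8]
  twist: [0,0,0,0,0,0,0,0,0,0,0]

```text
clock: 13.58
tool_pos: [0.5416, 0.1661, 0.3713]
orientation: [-179.8, 0.1, 81.1]
force: [0.8, 0.6, -1.2]
opening: 0.0235
```

```bash
python3 - <<'E'
from h import *
go(.5417,.166,.371,81)
for n in('wrist','side'): cv2.imwrite(f'pics/n_{n}.png',ctrl.snapshot(n))
crop('pics/n_side.png','pics/n_s2.png',150,180,120,120,5)
crop('pics/n_wrist.png','pics/n_w2.png',200,90,150,150,5)
go(.5417,.166,.371,81)
E
```

```text
shift [-0.01  0.01  0.03] twist 0.06 cur [0.5416 0.1661 0.3713] yaw 81.06 t 13.58
shift [-0.02  0.    0.09] twist 0.05 cur [0.5417 0.1662 0.3719] yaw 81.05 t 13.68
```

View pics/n_w2.png

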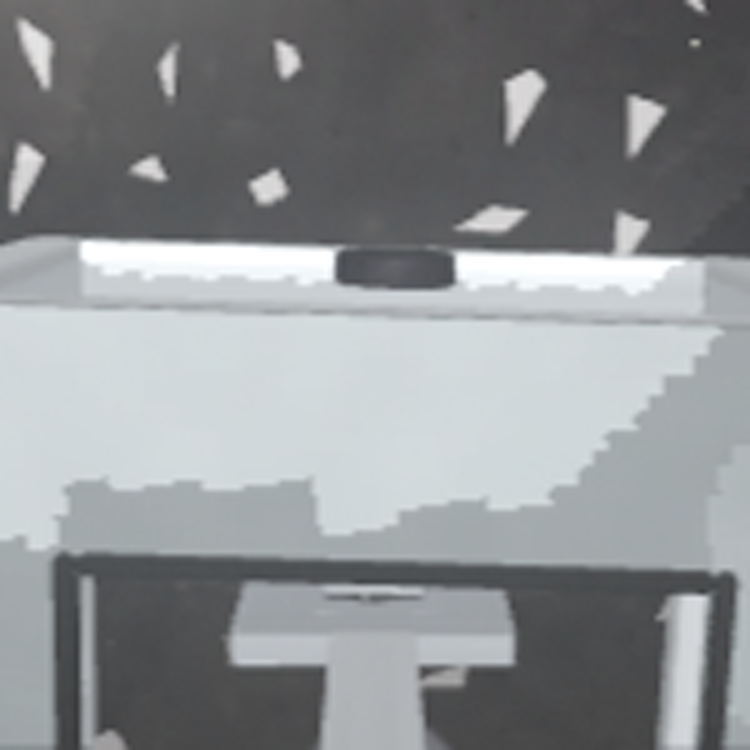

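View pics/n_s2.png

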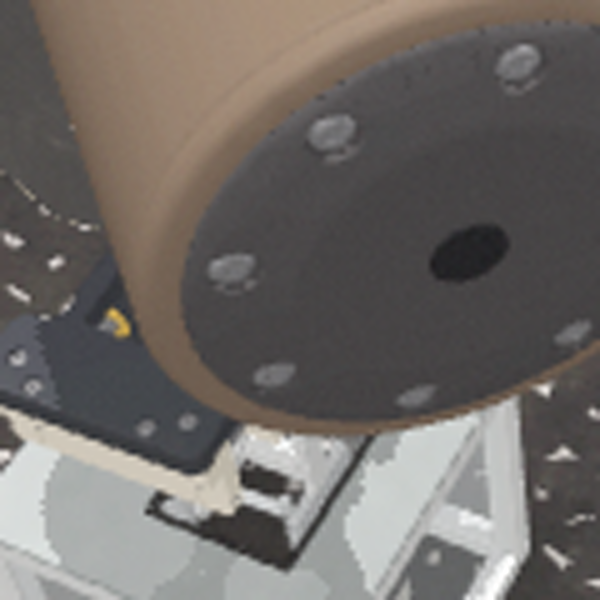

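The stem is centred in the port with clearance on all sides. Sliding the eye over the nose in gentle steps.

>>> carry_out:
  linear:
    - [0,0.2,0.05]
    - [0,0.4,0.05]
    - [0,0.6,0.05]
    - [0,0.8,0.05]
    - [0,0.9,0.05]
    - [0,0.9,0.05]
  twist: [0,0,0,0,0,0]

```text
clock: 14.18
tool_pos: [0.5509, 0.1647, 0.3713]
orientation: [-179.8, 0.1, 81.0]
force: [0.2, -0.7, -1.9]
opening: 0.024
```

>>> carry_out:
  linear:
    - [0,0.1,0]
    - [0,0.2,0]
    - [0,0.2,0]
  twist: [0,0,0]

```text
clock: 14.43
tool_pos: [0.553, 0.1644, 0.3713]
orientation: [-179.8, 0.1, 81.0]
force: [-0.5, -0.7, -2.4]
opening: 0.024
```

>>> carry_out:
  linear:
    - [0,0.1,0]
    - [0,0.2,0]
    - [0,0.2,0]
  twist: [0,0,0]

```text
clock: 14.68
tool_pos: [0.5551, 0.1641, 0.3713]
orientation: [-179.8, 0.1, 81.0]
force: [0.8, -0.5, -2.3]
opening: 0.0238
```

>>> carry_out:
  linear:
    - [0,0.1,0]
    - [0,0.2,0]
    - [0,0.2,0]
  twist: [0,0,0]

```text
clock: 14.93
tool_pos: [0.5573, 0.1638, 0.3712]
orientation: [-179.8, 0.1, 81.0]
force: [-0.1, 0.2, -1.7]
opening: 0.024
```

>>> carry_out:
  linear:
    - [0,0.1,0]
    - [0,0.2,0]
    - [0,0.3,0]
    - [0,0.4,0]
    - [0,0.4,0]
  twist: [0,0,0,0,0]

```text
clock: 15.35
tool_pos: [0.5614, 0.1631, 0.3712]
orientation: [-179.8, 0.1, 81.0]
force: [0.0, 0.7, -2.0]
opening: 0.0241
```

>>> carry_out:
  linear:
    - [0,0.2,0]
    - [0,0.4,0]
    - [0,0.6,0]
    - [0,0.8,0]
    - [0,1,0]
    - [0,1,0]
  twist: [0,0,0,0,0,0]

```text
clock: 15.85
tool_pos: [0.5717, 0.1615, 0.3711]
orientation: [-179.9, 0.1, 81.0]
force: [-0.2, -0.1, -2.4]
opening: 0.0238
```

```bash
python3 - <<'E'
from h import *
go(.5713,.1613,.3597,81)
for n in('wrist','side'): cv2.imwrite(f'pics/o_{n}.png',ctrl.snapshot(n))
crop('pics/o_side.png','pics/o_s2.png',150,180,120,120,5)
crop('pics/o_wrist.png','pics/o_w2.png',200,90,150,150,5)
go(.5713,.1613,.3597,81)
E
```

```text
shift [-0.03 -0.04  1.14] twist 0.03 cur [0.5717 0.1615 0.3711] yaw 81.03 t 15.85
shift [-0.02 -0.    1.14] twist 0.03 cur [0.5714 0.1615 0.3711] yaw 81.03 t 15.95
```

View pics/o_w2.png

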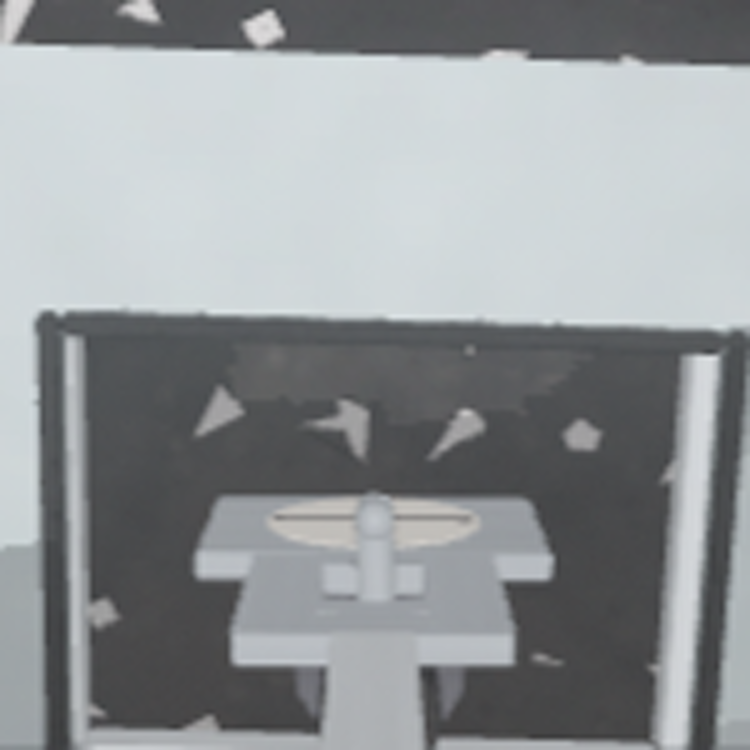

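View pics/o_s2.png

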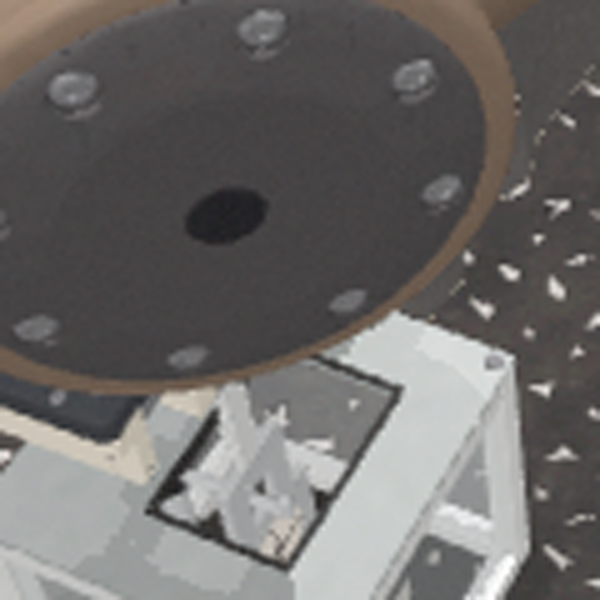

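The hook passes through the eye, centred (376 vs 374 in the crop). Lowering toward contact, expected at TCP z ≈ 0.3595.

>>> carry_out:
  linear:
    - [0,0,0.15]
    - [0,0,0.3]
    - [0,0,0.45]
    - [0,0,0.6]
    - [0,0,0.75]
    - [0,0,0.85]
    - [0,0,0.85]
  twist: [0,0,0,0,0,0,0]

```text
clock: 16.53
tool_pos: [0.5713, 0.1615, 0.3622]
orientation: [-179.8, 0.1, 81.0]
force: [-0.0, -0.3, -2.7]
opening: 0.0239
```

>>> carry_out:
  linear:
    - [0,0,0.05]
    - [0,0,0.1]
    - [0,0,0.1]
  twist: [0,0,0]

```text
clock: 16.78
tool_pos: [0.5713, 0.1615, 0.3611]
orientation: [-179.8, 0.1, 81.0]
force: [-0.1, 0.1, -1.9]
opening: 0.0237
```

>>> carry_out:
  linear:
    - [0,0,0.05]
    - [0,0,0.1]
  twist: [0,0]

```text
clock: 16.95
tool_pos: [0.5713, 0.1615, 0.3602]
orientation: [-179.8, 0.1, 81.0]
force: [-0.1, 0.7, -3.2]
opening: 0.0239
```

>>> carry_out:
  linear:
    - [0,0,0.05]
    - [0,0,0.05]
  twist: [0,0]

```text
clock: 17.12
tool_pos: [0.5713, 0.1615, 0.3597]
orientation: [-179.8, 0.1, 81.0]
force: [-0.8, -0.1, -1.5]
opening: 0.024
```

>>> carry_out:
  linear:
    - [0,0,0.05]
    - [0,0,0.05]
  twist: [0,0]

```text
clock: 17.28
tool_pos: [0.5713, 0.1615, 0.3595]
orientation: [-179.8, 0.1, 81.0]
force: [-0.1, -0.4, 1.3]
opening: 0.0238
```

>>> carry_out:
  linear:
    - [0,0,0.04]
    - [0,0,0.04]
    - [0,0,0.04]
    - [0,0,0.04]
    - [0,0,0.04]
    - [0,0,0.04]
  twist: [0,0,0,0,0,0]

```text
clock: 17.78
tool_pos: [0.5714, 0.1615, 0.3594]
orientation: [-179.9, 0.1, 81.0]
force: [-2.9, -0.4, 3.8]
opening: 0.024
```

```bash
python3 - <<'E'
from h import *
for i in range(3):
    o=ctrl.get_obs();print(o['force'],o['moment'],o['tool_pos'])
    cv2.imwrite('pics/p_wrist.png',ctrl.snapshot('wrist'))
crop('pics/p_wrist.png','pics/p_w2.png',200,90,150,150,5)
E
```

```text
[-2.86981191 -0.35737616  3.79835685] [-0.15313108  0.66234168  0.02391042] [0.57137431 0.16149181 0.35936468]
[-1.5972231  -0.4828023   3.52738481] [-0.09458428  0.73605809  0.00805448] [0.5713674  0.16149506 0.35932926]
[-1.29294685 -0.57114156  3.56564344] [-0.1172486   0.75727319  0.0241787 ] [0.57136278 0.16149186 0.35933669]
```

View pics/p_w2.png

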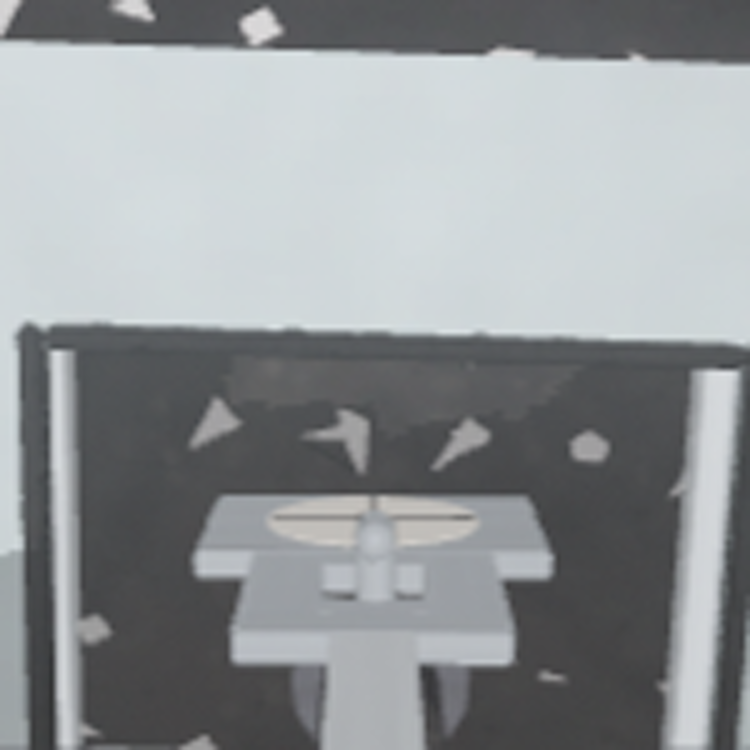

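The eye's upper edge is on the bar, and the hook bears about 6 N. I'll ease the load off slightly, then open the fingers.

>>> carry_out:
  linear:
    - [0,0,-0.02]
    - [0,0,-0.03]
    - [0,0,-0.03]
  twist: [0,0,0]

```text
clock: 18.18
tool_pos: [0.5714, 0.1615, 0.3594]
orientation: [-179.8, 0.1, 81.0]
force: [-1.2, 0.6, 0.9]
opening: 0.024
```

>>> carry_out:
  linear:
    - [0,0,0]
    - [0,0,0]
    - [0,0,0]
    - [0,0,0]
    - [0,0,0]
    - [0,0,0]
  twist: [0,0,0,0,0,0]
  fingers: 0.1

```text
clock: 18.68
tool_pos: [0.5714, 0.1615, 0.3594]
orientation: [-179.8, 0.1, 81.0]
force: [0.1, -0.2, 0.5]
opening: 0.0479
```

```bash
python3 - <<'E'
from h import *
o=ctrl.get_obs();print(o['force'],o['moment'],o['tool_pos'],o['opening'])
cv2.imwrite('pics/q_wrist.png',ctrl.snapshot('wrist'))
E
```

```text
[ 0.11739978 -0.16754625  0.53247214] [-0.04118139 -0.10415209 -0.02780229] [0.57139954 0.16153002 0.35938897] 0.04791037225271047
```

View pics/q_wrist.png

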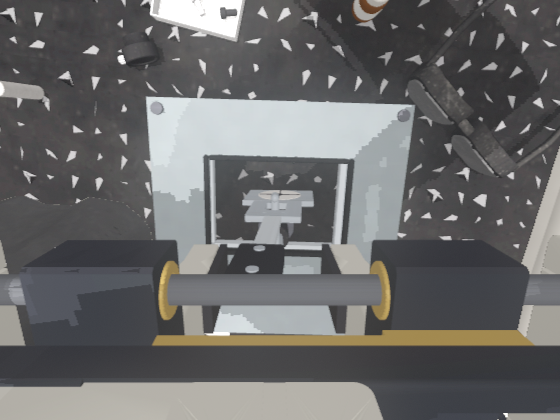

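The target leans sideways: the grip is at (252,262), about 22 px left of centre. Before opening further, I'll check whether it is swinging.

```bash
python3 - <<'E'
from h import *
for i in range(6):
    im=ctrl.snapshot('wrist'); cv2.imwrite(f'pics/r{i}.png',im); 
o=ctrl.get_obs();print(o['force'],o['opening'],o['clock'])
a=[cv2.imread(f'pics/r{i}.png')[170:280,210:340] for i in (0,1,2,3,4,5)]
cv2.imwrite('pics/r.png',cv2.resize(np.vstack([np.hstack(a[:3]),np.hstack(a[3:])]),None,fx=2,fy=2))
E
```

```text
[ 0.2069005   0.54152629 -0.63240892] 0.04812847276105569 19.0333
```

View pics/r.png

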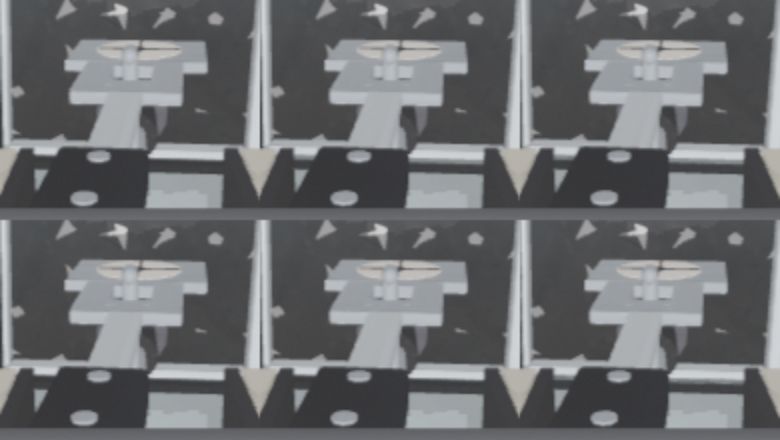

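It is static, possibly leaning on the left finger. I'll open a little further to see whether it follows.

>>> carry_out:
  linear:
    - [0,0,0]
    - [0,0,0]
    - [0,0,0]
  twist: [0,0,0]
  fingers: 0.3

```text
clock: 19.28
tool_pos: [0.5714, 0.1615, 0.3595]
orientation: [-179.9, 0.1, 81.0]
force: [0.1, 0.1, 0.1]
opening: 0.0564
```

```bash
python3 - <<'E'
from h import *
print(ctrl.get_obs()['opening'])
for i in range(3):
    im=ctrl.snapshot('wrist'); cv2.imwrite(f'pics/s{i}.png',im)
a=[cv2.imread(f'pics/s{i}.png')[160:280,205:345] for i in range(3)]
cv2.imwrite('pics/s.png',cv2.resize(np.hstack([a[0],a[2]]),None,fx=2.8,fy=2.8,interpolation=cv2.INTER_CUBIC))
E
```

```text
0.05640442248168736
```

View pics/s.png

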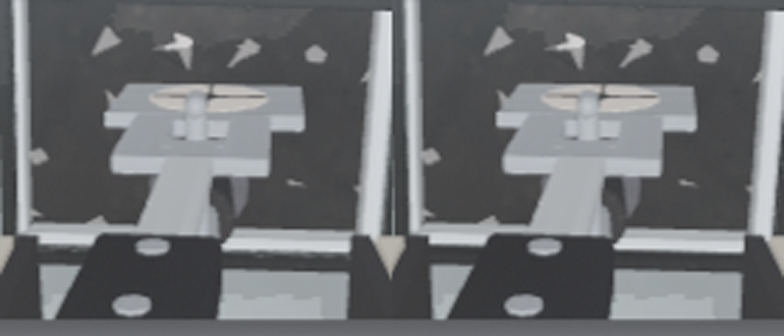

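It didn't follow, so it is free of the fingers but leans about 6° sideways, too close to the 8° limit. I'll straighten it by closing to just over the grip's width (no clamping), then open again.

>>> carry_out:
  linear:
    - [0,0,0]
    - [0,0,0]
    - [0,0,0]
    - [0,0,0]
    - [0,0,0]
    - [0,0,0]
    - [0,0,0]
    - [0,0,0]
    - [0,0,0]
    - [0,0,0]
    - [0,0,0]
    - [0,0,0]
  twist: [0,0,0,0,0,0,0,0,0,0,0,0]
  fingers: -0.4

```text
clock: 20.43
tool_pos: [0.5714, 0.1615, 0.3595]
orientation: [-179.8, 0.1, 81.0]
force: [-0.2, 1.1, 0.4]
opening: 0.0261
```

```bash
cat > sh.py <<'E'
import sys
from h import *
o=ctrl.get_obs();print(o['opening'],o['force'],o['clock'])
cv2.imwrite(f'pics/{sys.argv[1]}.png',ctrl.snapshot('wrist'))
crop(f'pics/{sys.argv[1]}.png',f'pics/{sys.argv[1]}c.png',205,160,140,120,5)
E
python3 sh.py t1
```

```text
0.02607367242724776 [-0.17534079  1.10905896  0.41474386] 20.4333
```

View pics/t1c.png

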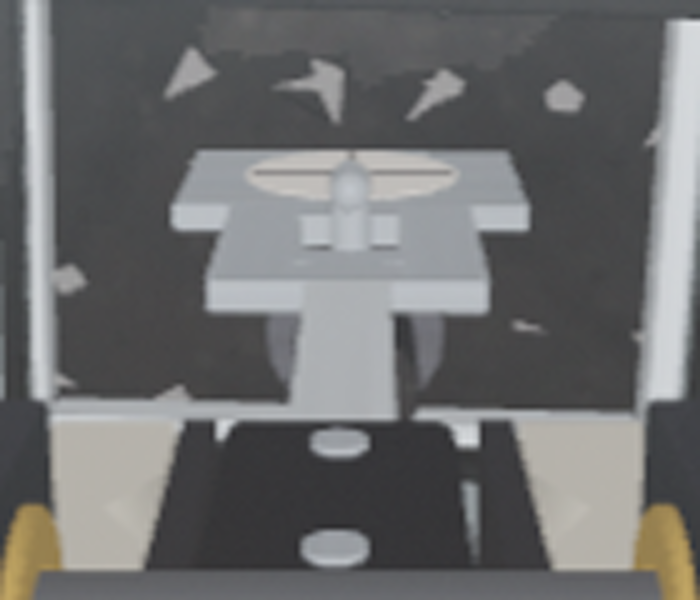

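It is nearly upright now, with the hook at 350 and the window centre at 350. Opening again.

>>> carry_out:
  linear:
    - [0,0,0]
    - [0,0,0]
    - [0,0,0]
    - [0,0,0]
  twist: [0,0,0,0]
  fingers: -0.2

```text
clock: 20.82
tool_pos: [0.5714, 0.1615, 0.3595]
orientation: [-179.8, 0.1, 81.0]
force: [-0.2, 0.2, 0.2]
opening: 0.0349
```

```bash
python3 sh.py t2; sleep 0; python3 sh.py t3
```

```text
0.03487003617578941 [-0.19089119  0.18469074  0.19266765] 20.8167
0.03507586618962631 [-0.00689547  0.26016618 -0.3481044 ] 20.8667
```

View pics/t3c.png

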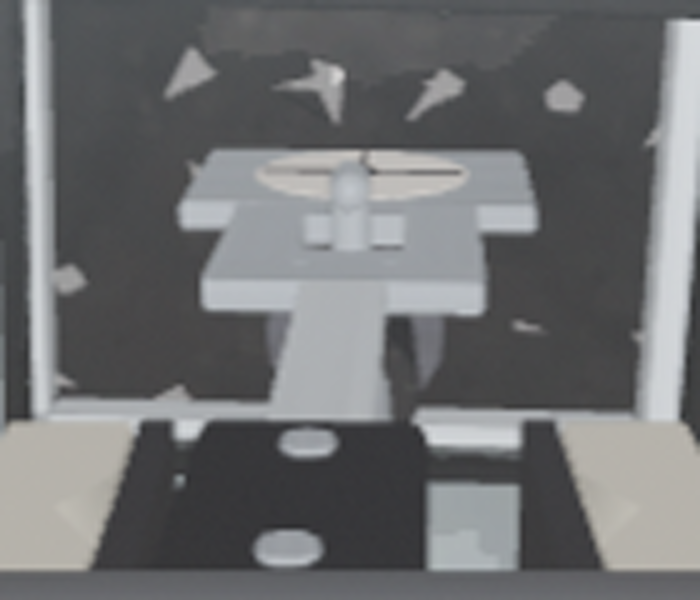

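It leans left again, so the bar bears to the right of the plate's middle. I'll regrip, lift slightly, shift the plate right by about 0.6 mm and set it down again.

>>> carry_out:
  linear:
    - [0,0,0]
    - [0,0,0]
    - [0,0,0]
    - [0,0,0]
    - [0,0,0]
    - [0,0,0]
    - [0,0,0]
    - [0,0,0]
  twist: [0,0,0,0,0,0,0,0]
  fingers: -1

```text
clock: 21.58
tool_pos: [0.5714, 0.1616, 0.3595]
orientation: [-179.9, 0.1, 81.0]
force: [0.1, -0.3, -0.4]
opening: 0.024
```

>>> carry_out:
  linear:
    - [0,0,-0.1]
    - [0,0,-0.25]
    - [0,0,-0.25]
    - [0.03,0,-0.25]
    - [0.06,0,-0.25]
    - [0.06,0,-0.25]
    - [0.06,0,-0.25]
  twist: [0,0,0,0,0,0,0]

```text
clock: 22.17
tool_pos: [0.5715, 0.1621, 0.3619]
orientation: [-179.8, 0.1, 81.0]
force: [-0.2, -0.9, -2.2]
opening: 0.0235
```

```bash
python3 sh.py u1
```

```text
0.023514525455035695 [-0.22969316 -0.94569064 -2.17808922] 22.1667
```

View pics/u1c.png

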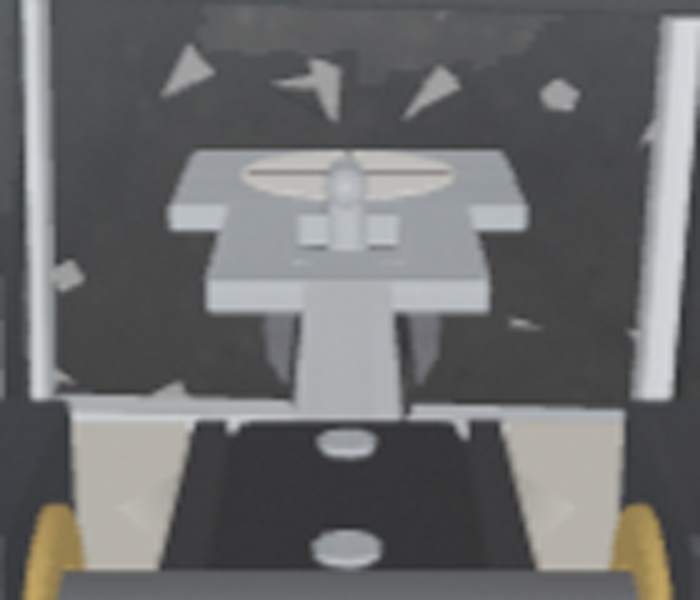

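The window centre is at 348 and the hook at 347, so it is centred. Lowering again.

>>> carry_out:
  linear:
    - [0,0,0.07]
    - [0,0,0.14]
    - [0,0,0.2]
    - [0,0,0.2]
  twist: [0,0,0,0]

```text
clock: 22.55
tool_pos: [0.5714, 0.1621, 0.3597]
orientation: [-179.8, 0.1, 81.0]
force: [0.1, 0.3, -3.0]
opening: 0.0237
```

>>> carry_out:
  linear:
    - [0,0,0.04]
    - [0,0,0.04]
  twist: [0,0]

```text
clock: 22.72
tool_pos: [0.5714, 0.1621, 0.3594]
orientation: [-179.8, 0.1, 81.0]
force: [0.9, 0.1, -1.1]
opening: 0.0239
```

>>> carry_out:
  linear:
    - [0,0,0.02]
    - [0,0,0.02]
    - [0,0,0.02]
    - [0,0,0.02]
    - [0,0,0.02]
    - [0,0,0.02]
  twist: [0,0,0,0,0,0]
  fingers: -0.1

```text
clock: 23.22
tool_pos: [0.5715, 0.1621, 0.3593]
orientation: [-179.8, 0.1, 81.0]
force: [0.9, 0.0, -0.1]
opening: 0.0393
```

```bash
python3 sh.py u2;python3 sh.py u3
```

```text
0.039343386205052754 [ 0.94801894  0.00404946 -0.09760972] 23.2167
0.03904633512730306 [ 1.02587189  0.42520772 -0.71926178] 23.2667
```

View pics/u3c.png

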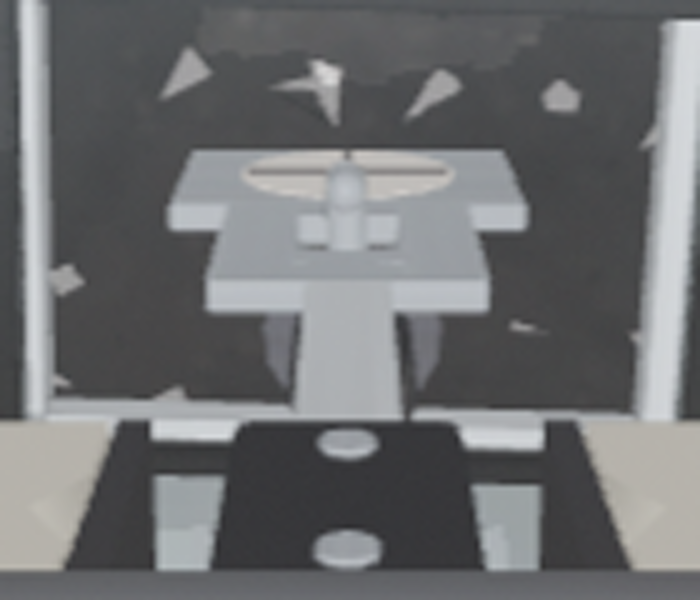

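It now hangs plumb (stem centre 348, screws 348) with gaps to both pads. Opening wide and retreating straight up.

>>> carry_out:
  linear:
    - [0,0,0]
    - [0,0,0]
    - [0,0,0]
    - [0,0,0]
    - [0,0,0]
    - [0,0,0]
    - [0,0,0]
  twist: [0,0,0,0,0,0,0]
  fingers: 0.8

```text
clock: 23.9
tool_pos: [0.5715, 0.1622, 0.3592]
orientation: [-179.8, 0.1, 81.0]
force: [-0.3, -0.5, -0.7]
opening: 0.0771
```

>>> carry_out:
  linear:
    - [0,0,-0.3]
    - [0,0,-0.8]
    - [0,0,-1.5]
    - [0,0,-2.5]
    - [0,0,-4]
    - [0,0,-5.5]
    - [0,0,-7]
    - [0,0,-9]
    - [0,0,-11]
    - [0,0,-12]
    - [0,0,-12]
    - [0,0,-12]
  twist: [0,0,0,0,0,0,0,0,0,0,0,0]

```text
clock: 24.9
tool_pos: [0.5716, 0.1622, 0.4797]
orientation: [-179.9, 0.0, 81.0]
force: [-0.2, -0.3, -0.4]
opening: 0.0789
```

```bash
python3 - <<'E'
from h import *
for n in('wrist','side','top'): cv2.imwrite(f'pics/x_{n}.png',ctrl.snapshot(n))
o=ctrl.get_obs();print(o['tool_pos'],o['force'],o['clock'])
crop('pics/x_side.png','pics/x_s2.png',130,180,150,120,5)
E
```

```text
[0.57158342 0.16220736 0.47809452] [ 0.52234662  0.33611513 -0.97270079] 25.05
```

View pics/x_wrist.png

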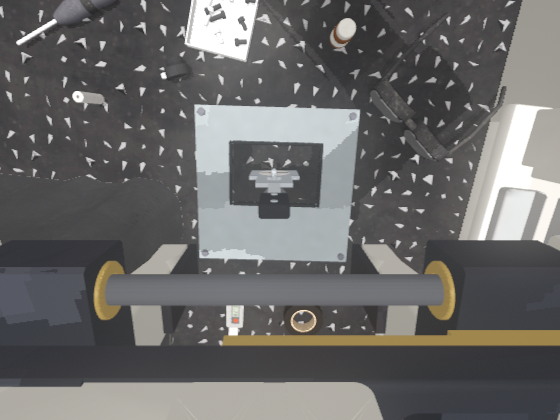

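View pics/x_s2.png

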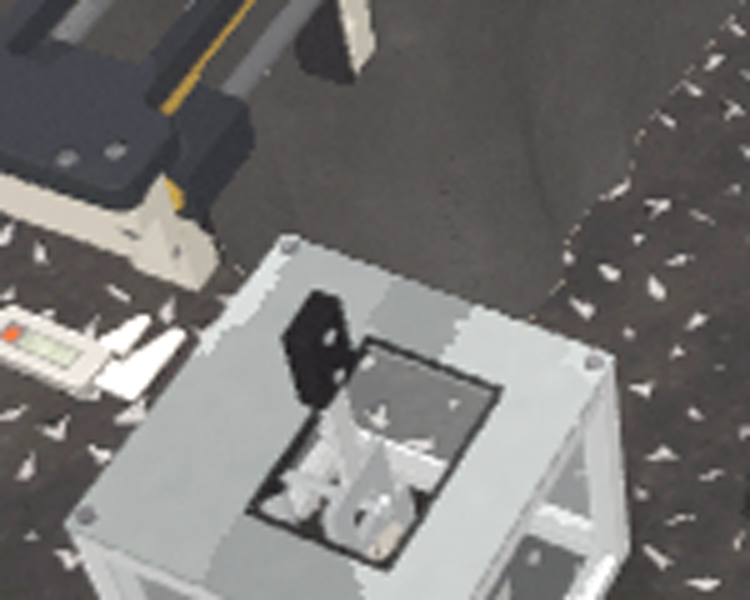

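Last look: the target hangs in the port, with its grip at (274,205). I'll check the plumb numerically in both directions.

```bash
python3 - <<'E'
from h import *
crop('pics/x_wrist.png','pics/x_w2.png',222,130,110,100,6)
w=cam('wrist')
yaw=np.radians(-9);u=np.array([np.cos(yaw),np.sin(yaw),0]);v=np.array([-u[1],u[0],0])
o=ctrl.get_obs();print(o['clock'])
e=np.array([.5715,.1622,0])+.0005*v-.0012*u; zb=.026
def P(x,y,h): return e+x*u+y*v+np.array([0,0,zb+h])
pts={'gripF-':(-.006,-.012,.193),'gripF+':(-.006,.012,.193),'gripB-':(.006,-.012,.193),'gripB+':(.006,.012,.193),'shF-':(-.0025,-.02,.09),'shF+':(-.0025,.02,.09),'shB-':(.0025,-.02,.09),'shB+':(.0025,.02,.09)}
for k,p in pts.items(): print(k,((proj(w,P(*p))[0]-[222,130])*6).round(0))
E
```

```text
25.05
gripF- [225. 461.]
gripF+ [417. 461.]
gripB- [226. 553.]
gripB+ [416. 553.]
shF- [206. 328.]
shF+ [435. 329.]
shB- [206. 356.]
shB+ [434. 357.]
```

View pics/x_w2.png

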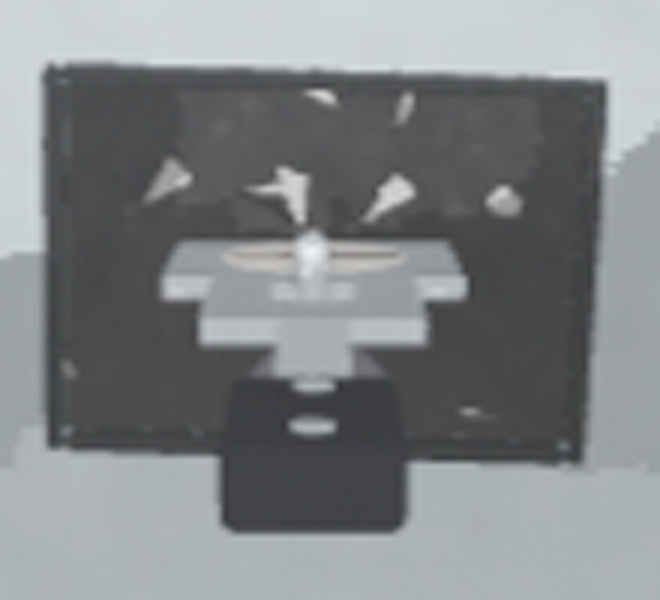

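The plumb check gives about 0° sideways and 0.7° fore and aft, and the gripper is well clear. Handing in.

```bash
python3 -c "
from plant import ctrl
print(ctrl.close_job())"
```

```text
the job is handed in; nothing more can be done
None
```

The smaller target now hangs by its eye on the hook's bar behind the nose. I let it go, backed the gripper clear and handed the job in at about 25 s of the 56 s. The hand-in gives no verdict, so the pass is not confirmed.

- **Finding the hook's height:** I touched the plate's lower edge lightly on the bar (about 4 N) and got a bar top of roughly 0.100 m. The camera estimates of 0.100–0.103 m agree with that.
- **Hanging it:** I lowered the target in front of the nose, slid the eye over without feeling any contact, and set it down. The most force on the hook that I read was about 6 N.
- **A fault I corrected:** after the first release the target leaned about 6° sideways, because the eye sat about 0.5 mm off centre on the bar. Straightening it with the fingers did not hold. I regripped it, lifted it 2.5 mm, shifted it 0.6 mm and lowered it again.
- **Last checks:** the wrist picture shows the target plumb, about 0° sideways and 0.7° fore and aft. The wrist force was back to about zero, within noise. I felt no contact with the cabinet and saw none in the pictures. The tool kept away from the loose things, but I did not measure where they ended up.

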